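# Number-stamp the box sections and rack them

### The arm

A 6-joint arm with a two-finger parallel gripper is mounted at the origin on a cart in front of the work surface, level with it; the furniture and walls round the work are solid. World frame = base frame: x ahead of the robot, y to its left, z up, the work surface at z = 0. Lengths are in m, angles in rad, forces in N, time in s.
With the tool pointing down it reaches from about 0.35 to 0.975 m from the base axis. Payload 4.9 kg.
Tool frame: the origin (TCP) lies on the mounting face of the last link; the fingertips stand 173 mm ahead of it and the grasp point (between the pads) lies 155 mm ahead of it; x points along the fingers, z is the direction in which the jaws open and shut, and the axes are right-handed (so a half turn about x gives the same grasp; the last joint's range is limited). The gripper opens to 85 mm and grips with 20 to 120 N. Pads are 22 mm wide; open, the fingers measure 114 mm over their backs; the gripper's body (76 mm by 85 mm) begins 54 mm behind the grasp point. The pads swing forward as they close: fully open they stand 13 mm farther back than shut.
Start: joints at [-1.449, 0.053, 1.613, -0, 1.476, -0.119], TCP at [0.149, -0.607, 0.405] pointing down, gripper open.
Joint ranges: [-3.01, 3.01], [-1.01, 2.22], [0.06, 2.58], [-1.02, 4.17], [0.09, 2.62], [-3.14, 3.14]. Speed limits (rad/s): [2.57, 2.57, 3.14, 3.14, 3.14, 3.14].

### API

Orientations are given as a rotation vector (axis times angle).
In Python, from station import get_obs, get_image, get_calibration, finish_job, look_for, masks_of, tip_of gives the robot as it stands.
- The arm moves only by the tool carry_out, never from a script. Its argument "increments" is a list of rows, each a list of 3 entries, a list of its own where there are three numbers: the turn, a rotation vector about the world's x, y, z in units of 0.1 rad (1.0 is 0.1 rad), then the shift along the world's x, y, z in units of 20 mm (1.0 is 20 mm), then the opening, from 0 (shut) to 1 (fully open). A call has 1 to 8 rows; each row shifts and turns the pose as measured when the row begins; what a row does not reach is not made up. A row lasts 1/10 s, in which the tool goes at most 50 mm and 8.59 degrees, less where a joint would pass 70% of its speed; a pose out of reach is approached as far as the arm can. A call with a number of a shift or a turn outside -1 to 1 is refused whole. A call with a gripper value outside its range is refused whole. The fingers move at their own pace and stop on an object; "squeeze" is the grip in N (left out, the last holds). Time passes only in rows, so rows that do not move let the fingers close. It gives the time, the measured TCP pose, the force and the opening at its end, in the units of the state.
- get_obs(): the state, without advancing time (a new reading comes with each control period).
- get_image(name): name is "scene" or "top" or "wrist"; returns (picture, depth): 400x640x3 uint8, blue, green, red; 400x640 float32, m along the optical axis (not along the pixel's ray), 0 where there is no reading.
- get_calibration(name): a dict with "fx", "fy", "cx", "cy" (pixels), "position" and "orientation" of the camera in the world. Camera axes: x right, y down, z forward; pixel columns grow to the right and rows downward; lengths in m; the calibration is good to about 2 mm. A picture is of the moment at which its call begins: read the wrist's pose just before it. get_calibration takes no time and is no camera call; for the wrist camera it gives the pose at the moment of the call.
- finish_job(): hands the job in, once; it reports no verdict.
Trained networks look in the newest picture that a camera, given by its name, has taken for a name from the list of things; names that differ only in an ending like _2 or _b are one class to them, and where a whole thing is asked for, a point or a joint stands for the part that bears it (a point fixed in the world has none). Each returns a list of dicts, best first, with "p" (0 to 1); they miss things now and then, are a little off and sometimes report something else, mostly with a low value. They report only what shows in the picture. A call takes as long as a camera call.
- look_for(camera, query): "centre" ([column, row] in pixels, amid what is visible of it).
- masks_of(camera, query): "region" (400x640 bool, what is visible of it) and "centre" ([column, row] in pixels, amid what is visible of it).
- tip_of(camera, query): "centre" ([column, row] in pixels: a listed point, or the origin of a listed thing).
The state is a dict: "t": time; "q": joint angles; "dq": joint speeds; "effort": joint torques, N m; "tool_pos": TCP position; "tool_rot": TCP orientation; "contact_force": force on the tool from outside, world axes, zero at the start; "wrist_torque": the same for the moment, N m; "opening": finger opening in m.
Only numpy, scipy, OpenCV 4.12 (cv2) and the standard library are available. Lean on these libraries where they do the work, as an engineer would, in place of code of your own. Each camera call takes 0.05 s, during which the arm holds its last target.

### The job

Stamp the aluminium box-section lengths lying on the bench (two or three of them) one at a time, in the order red, yellow, blue, leaving out a colour that is not there: lay the length centred and square across the two narrow posts of the grey stamping fixture, let go, and push the black sprung plunger all the way down and hold it there for two seconds. Then move each stamped length to the green sloped rack, lying flat across both rails in a bay of its own between the steel blocks. Finish with all of them at rest on the rack and the plunger back up, and leave the small clay model, cup, tin and sanding block where they are.

Things in the scene. Friction and masses are not known exactly. Their poses are not given: they have to be found in the camera images.
- bar_red_c (a point): centre of the aluminium box-section length with red end plugs and two red bands: 180 x 30 x 30 mm, closed ends, 0.25 kg, smooth; x runs along its length, y and z are square to its faces. Any of its four long faces may be up. It starts flat on the bench. May be absent.
- bar_yellow_c (a point): centre of the aluminium box-section length with yellow end plugs and two yellow bands: 180 x 30 x 30 mm, closed ends, 0.25 kg, smooth; x runs along its length, y and z are square to its faces. Any of its four long faces may be up. It starts flat on the bench. May be absent.
- bar_blue_c (a point): centre of the aluminium box-section length with blue end plugs and two blue bands: 180 x 30 x 30 mm, closed ends, 0.25 kg, smooth; x runs along its length, y and z are square to its faces. Any of its four long faces may be up. It starts flat on the bench. May be absent.
- bar_red: the same red length as a body; origin at the middle of one 180 x 30 mm long face (15 mm below the centre along its z), axes as at its centre. May be absent.
- bar_yellow: the same yellow length as a body; origin at the middle of one 180 x 30 mm long face (15 mm below the centre along its z), axes as at its centre. May be absent.
- bar_blue: the same blue length as a body; origin at the middle of one 180 x 30 mm long face (15 mm below the centre along its z), axes as at its centre. May be absent.
- cradle: grey stamping fixture, fixed; origin on the bench midway between its two posts, z up, x along the length to be laid on it. Posts at x = +-45 mm, tops 12 (x) by 20 (y) mm, 60 mm high: a length on them has its centre at z = 75 mm. Behind each a backstop, y -34 to -26, to 78 mm high. Between posts only the 10 mm base plate (x +-65, y -155 to +22 mm) and a brass stamp below 60 mm. Plunger at y = -120 mm.
- plunger_top (a point): middle of the top of the black plunger cap, 40 mm wide, at cradle x = 0, y = -120 mm, 100 mm above the bench when up; it moves with the cap, straight down.
- plunger (a joint): travel of the plunger in m: 0 is up, 0.020 is fully down on its stop; it grows as it is pressed. A spring drives it back up: about 3 N at the top, 11 N at the bottom. It raises the brass stamp between the posts; fully pressed for stamping means more than 0.017.
- rack_deck: plane on top of the two green rails of the fixed sloped rack: origin midway between them, 75 mm high; z square to the slope (15 deg), y up the slope, x level across. Rails 10 mm wide at x = +-45 mm, 224 long, open between. Blocks 14 mm high, 22 long (y), on both at y = -99, -33, 33, 99 mm make bays centred at y = -66, 0, 66. A length in a bay lies along x, centre at z = 15 mm; it does not slide.
- clay_study: small brown clay car model, 50x110x35 mm; bystander, origin at the centre of its underside, z up
- plastic_cup: white plastic cup, 79x80x92 mm; bystander, origin at the centre of its underside, z up
- paint_tin: red and grey paint tin, 77x77x76 mm; bystander, origin at the centre of its underside, z up
- sand_block: brown sanding block, 56x100x29 mm; bystander, origin at the centre of its underside, z up

How it is judged:
On the way, in this order (a step that is already met when the one before it is completed fails the run):
1. the red length lies centred and square across both posts of the fixture while the plunger is held down past 17 mm for 1.5 s (cap top less than 8 mm above the centre of the length on the posts) (x of bar_red_c in the frame of cradle between -0.02 and 0.02 m and y of bar_red_c in the frame of cradle between -0.01 and 0.01 m and z of bar_red_c in the frame of cradle between 0.07 and 0.08 m and angle between the x axis of bar_red_c and the x axis of cradle, either way round below 0.12 rad and z of bar_red_c in the frame of plunger_top above -0.008 m), for 1.5 s.
2. the yellow length lies centred and square across both posts of the fixture while the plunger is held down past 17 mm for 1.5 s (cap top less than 8 mm above the centre of the length on the posts) (x of bar_yellow_c in the frame of cradle between -0.02 and 0.02 m and y of bar_yellow_c in the frame of cradle between -0.01 and 0.01 m and z of bar_yellow_c in the frame of cradle between 0.07 and 0.08 m and angle between the x axis of bar_yellow_c and the x axis of cradle, either way round below 0.12 rad and z of bar_yellow_c in the frame of plunger_top above -0.008 m), for 1.5 s.
3. the blue length lies centred and square across both posts of the fixture while the plunger is held down past 17 mm for 1.5 s (cap top less than 8 mm above the centre of the length on the posts) (x of bar_blue_c in the frame of cradle between -0.02 and 0.02 m and y of bar_blue_c in the frame of cradle between -0.01 and 0.01 m and z of bar_blue_c in the frame of cradle between 0.07 and 0.08 m and angle between the x axis of bar_blue_c and the x axis of cradle, either way round below 0.12 rad and z of bar_blue_c in the frame of plunger_top above -0.008 m), for 1.5 s.
At the end, for the whole second after the job is handed in: Every length present lies at rest flat on both rack rails (centre 15 +-6 mm above the rail plane), within 17 mm of a bay's middle line, its centre within 30 mm of midway between the rails, square within 0.15 rad; the plunger is up within 3 mm (x of bar_red_c in the frame of rack_deck between -0.03 and 0.03 m and z of bar_red_c in the frame of rack_deck between 0.009 and 0.021 m and (y of bar_red_c in the frame of rack_deck between -0.083 and -0.049 m or y of bar_red_c in the frame of rack_deck between -0.017 and 0.017 m or y of bar_red_c in the frame of rack_deck between 0.049 and 0.083 m) and angle between the x axis of each of bar_red_c, bar_yellow_c, bar_blue_c and the x axis of rack_deck, either way round below 0.15 rad and linear speed of each of bar_red, bar_yellow, bar_blue below 0.02 m/s and x of bar_yellow_c in the frame of rack_deck between -0.03 and 0.03 m and z of bar_yellow_c in the frame of rack_deck between 0.009 and 0.021 m and (y of bar_yellow_c in the frame of rack_deck between -0.083 and -0.049 m or y of bar_yellow_c in the frame of rack_deck between -0.017 and 0.017 m or y of bar_yellow_c in the frame of rack_deck between 0.049 and 0.083 m) and x of bar_blue_c in the frame of rack_deck between -0.03 and 0.03 m and z of bar_blue_c in the frame of rack_deck between 0.009 and 0.021 m and (y of bar_blue_c in the frame of rack_deck between -0.083 and -0.049 m or y of bar_blue_c in the frame of rack_deck between -0.017 and 0.017 m or y of bar_blue_c in the frame of rack_deck between 0.049 and 0.083 m) and value of joint plunger below 0.003 m); the robot touches nothing.
It fails at once if the small clay model, the cup, the tin or the sanding block is moved more than 50 mm (distance of any of clay_study, plastic_cup, paint_tin, sand_block from where it was at the start of the episode above 0.05 m).
Of bar_red, bar_yellow, bar_blue only 2 to 3 are there at a start; the rules pass over those that are not, and their reading is None.
At some moment in a run one of bar_red, bar_yellow, bar_blue may be knocked a few centimetres aside while the robot is not near it.
Once in a run the grip may slacken for a moment while it holds something.
It also fails if it takes over 210 s, if anything falls off the work surface, if the arm or the gripper's body presses on something with over 40 N, if the wrist force passes 120 N, or if a joint passes its speed limit or range.

## Working session

There is one attempt and no reset: what is moved stays moved. The work goes in short steps, Python scripts to look and compute and a tool call to move; the robot and the scene stay as the last step left them, time stands still between calls to the robot, and variables do not carry over. Pictures are saved under pics/ and viewed, and the job is handed in when it is done.

Besides the shell and the picture viewer there is one more tool, called after "Emit:" in YAML: its name, and indented under it one key for each argument. carry_out: Moves the arm, as the interface text tells. Shifts and turns lie within -1 to 1; 1 stands for 20 mm of shift or 0.1 rad of turn. Its arguments: {"type":"object","properties":{"increments":{"type":"array","items":{"type":"array"}},"squeeze":{"type":"number"}},"required":["increments"]}

```bash
mkdir -p pics; ls; python3 - <<'E'
from station import *
import cv2
print(get_obs())
for n in ["scene","top"]:
    im,d=get_image(n); cv2.imwrite(f"pics/{n}0.png",im); c=get_calibration(n); print(n,c)
E
```

```text
pics
{'t': 0.0, 'q': array([-1.44899819e+00,  5.33595975e-02,  1.61432034e+00,  4.33617902e-06,
        1.47600111e+00, -1.19011115e-01]), 'dq': array([-2.13291728e-04,  6.70163682e-09, -5.13463675e-04, -6.10752229e-04,
        2.93605390e-04,  8.38998435e-04]), 'effort': array([ 2.19489098e-04, -3.93679404e+01, -3.70177746e+01, -9.34516106e-05,
        7.15691902e-03,  6.62242996e-06]), 'tool_pos': array([ 0.14901582, -0.60669225,  0.40344521]), 'tool_rot': array([ 1.03145012,  1.31505274, -1.02898297]), 'contact_force': array([0.48210206, 0.67055371, 0.73882844]), 'wrist_torque': array([0.03620244, 0.00677915, 0.01667374]), 'opening': 0.0853263976238595}
scene {'fx': 463.46276913064145, 'fy': 463.46276913064145, 'cx': 310.13981108763284, 'cy': 199.66649283253497, 'position': array([-0.35944288,  0.43552314,  1.21404676]), 'orientation': array([-1.42342195,  2.22690964, -0.81853848])}
top {'fx': 475.8802913191054, 'fy': 475.8802913191054, 'cx': 316.79587375324223, 'cy': 203.42868494130215, 'position': array([0.34679873, 0.0318507 , 1.52649394]), 'orientation': array([-2.18693223,  2.14345507, -0.13440481])}
```

View pics/scene0.png

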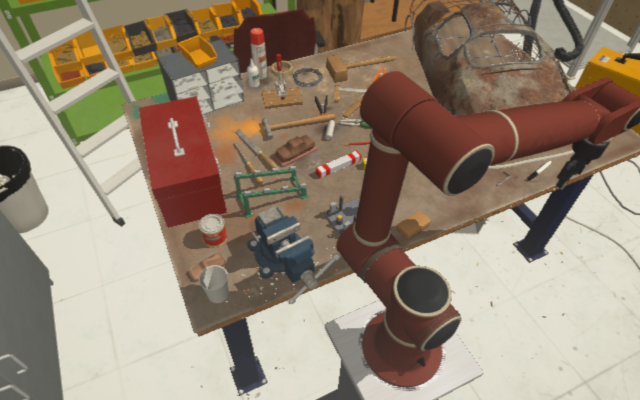

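View pics/top0.png

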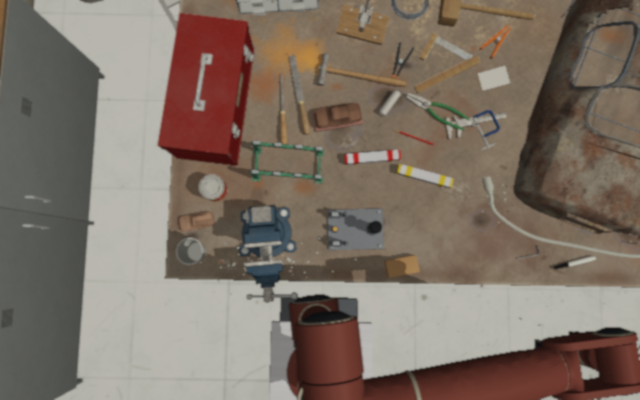

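```bash
cat > h.py <<'E'
from station import *
import numpy as np, cv2
from scipy.spatial.transform import Rotation as R
def cloud(n):
    im,d=get_image(n); c=get_calibration(n); return im,d,c,pts(d,c)
def pts(d,c):
    v,u=np.mgrid[0:d.shape[0],0:d.shape[1]]
    p=np.stack([(u-c['cx'])/c['fx']*d,(v-c['cy'])/c['fy']*d,d],-1)
    return p@R.from_rotvec(c['orientation']).as_matrix().T+c['position']
def pose():
    o=get_obs(); M=R.from_rotvec(o['tool_rot']).as_matrix()
    return o,M
E
python3 - <<'E'
from h import *
im,d,c,P=cloud("top")
for q in ["bar_red","bar_yellow","bar_blue","cradle","rack_deck","plunger_top","clay_study","plastic_cup","paint_tin","sand_block"]:
    for r in masks_of("top",q)[:2]:
        m=r["region"]; X=P[m&(d>0)]
        print(q,round(r["p"],2),np.round(r["centre"],1),m.sum(), np.round(np.median(X,0),3),np.round(X.min(0),3),np.round(X.max(0),3))
        if q.startswith("bar"):
            T=X[X[:,2]>X[:,2].max()-0.012]; print(cv2.minAreaRect((T[:,:2]*1000).astype(np.float32)))
for q in ["cradle","plunger_top","rack_deck","bar_red_c","bar_yellow_c","bar_blue_c"]:
    print(q,[(round(r["p"],2),np.round(r["centre"],1),np.round(P[int(r["centre"][1]),int(r["centre"][0])],3)) for r in tip_of("top",q)[:2]])
cv2.imwrite("pics/crop1.png",cv2.resize(im[120:290,160:460],None,fx=2.6,fy=2.6,interpolation=cv2.INTER_CUBIC))
E
```

```text
bar_red 0.93 [367.2 157.8] 596 [ 0.676 -0.149  0.029] [ 0.654 -0.24  -0.005] [ 0.702 -0.063  0.042]
((677.1898803710938, -152.6930389404297), (30.55447006225586, 175.18641662597656), 5.655616283416748)
bar_yellow 0.77 [422.8 176.5] 669 [ 0.619 -0.316  0.029] [ 0.584 -0.417 -0.008] [ 0.663 -0.232  0.04 ]
((619.1731567382812, -321.13531494140625), (179.07752990722656, 31.065975189208984), 75.68598175048828)
cradle 0.71 [353.4 227.9] 2236 [ 0.443 -0.102  0.01 ] [ 0.379 -0.192 -0.002] [ 0.51  -0.012  0.11 ]
rack_deck 0.75 [280.8 148.6] 507 [0.689 0.131 0.08 ] [0.598 0.012 0.041] [0.702 0.226 0.121]
plunger_top 0.64 [284.3 150.5] 556 [0.688 0.128 0.08 ] [ 0.598  0.014 -0.004] [0.702 0.227 0.121]
clay_study 0.7 [193.2 217.8] 512 [0.458 0.402 0.022] [ 0.429  0.351 -0.006] [0.492 0.467 0.042]
clay_study 0.34 [370.3 158.2] 597 [ 0.676 -0.152  0.029] [ 0.654 -0.243  0.001] [ 0.701 -0.063  0.042]
plastic_cup 0.68 [186.8 252.6] 616 [0.364 0.417 0.031] [ 0.323  0.363 -0.009] [0.405 0.446 0.1  ]
paint_tin 0.73 [211.8 188.8] 602 [0.558 0.345 0.072] [ 0.524  0.311 -0.003] [0.598 0.401 0.087]
sand_block 0.87 [399.6 265.9] 571 [ 0.33  -0.245  0.029] [ 0.295 -0.299 -0.001] [ 0.365 -0.193  0.038]
cradle [(0.68, array([332. , 228.3]), array([ 0.445, -0.028,  0.03 ])), (0.32, array([193.8, 249.6]), array([0.371, 0.412, 0.004]))]
plunger_top [(0.66, array([374.9, 227.1]), array([ 0.446, -0.151,  0.099]))]
rack_deck [(0.75, array([288.3, 162.1]), array([0.658, 0.118, 0.004]))]
bar_red_c [(0.93, array([370.8, 159.1]), array([ 0.669, -0.147,  0.025])), (0.57, array([371.6, 159.1]), array([ 0.669, -0.149,  0.029]))]
bar_yellow_c [(0.78, array([423.4, 174.1]), array([ 0.622, -0.314,  0.038])), (0.6, array([426.5, 174.9]), array([ 0.624, -0.326,  0.028]))]
bar_blue_c []
```

View pics/crop1.png

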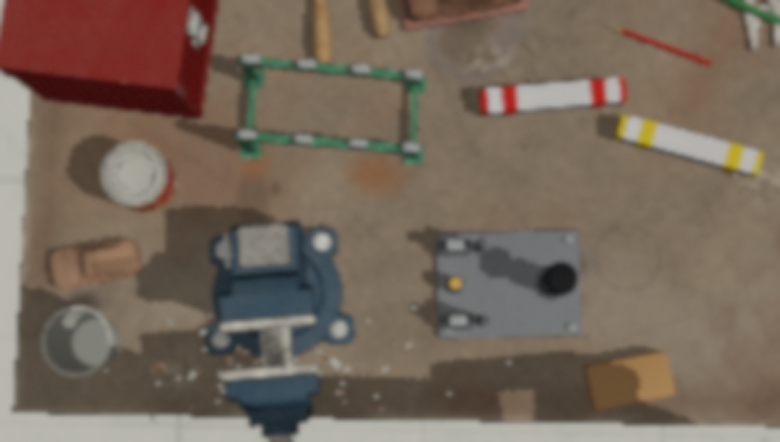

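```bash
python3 - <<'E'
from h import *
o,M=pose(); print(np.round(M,3),o['t'])
im,d,c,P=cloud("top")
ok=d>0
def box(x0,x1,y0,y1,z0,z1):
    return ok&(P[...,0]>x0)&(P[...,0]<x1)&(P[...,1]>y0)&(P[...,1]<y1)&(P[...,2]>z0)&(P[...,2]<z1)
# bench level
print("bench",np.median(P[box(.5,.6,-.3,-.1,-.03,.02)][:,2]))
m=box(.36,.53,-.21,0.01,.006,.018); X=P[m]; print("plate",len(X),cv2.minAreaRect((X[:,:2]*1000).astype(np.float32)),np.median(X[:,2]))
m=box(.40,.50,-.20,-.10,.09,.115); X=P[m]; print("cap",len(X),X.mean(0),X.min(0),X.max(0))
m=box(.36,.53,-.09,0.02,.05,.09); X=P[m]
for s in (1,-1):
    Y=X[s*(X[:,0]-.445)>0]; print("post",len(Y),Y.mean(0),Y.min(0),Y.max(0))
m=box(.58,.73,0,.25,.035,.14); X=P[m]; 
for s in (1,-1):
    Y=X[s*(X[:,0]-.648)>0.02]; A=np.c_[Y[:,1],np.ones(len(Y))]
    print("rail",len(Y),Y.min(0),Y.max(0),"z slope",np.linalg.lstsq(A,Y[:,2],rcond=None)[0],"x slope",np.linalg.lstsq(A,Y[:,0],rcond=None)[0])
np.save("top0.npy",P)
E
```

```text
[[-0.     0.971  0.239]
 [-0.     0.239 -0.971]
 [-1.    -0.     0.   ]] 0.95
bench 0.0002998626884072042
plate 1639 ((445.9339599609375, -102.04330444335938), (212.1551971435547, 164.75265502929688), 89.26516723632812) 0.010170244601535705
cap 134 [ 0.44662687 -0.15458407  0.09880378] [ 0.42742395 -0.17276796  0.09014136] [ 0.4642507  -0.13632219  0.10542381]
post 37 [ 0.4875411  -0.04361101  0.06542637] [ 0.48221399 -0.06526613  0.0551521 ] [ 0.49431498 -0.02549417  0.0841543 ]
post 39 [ 0.39808055 -0.0458476   0.0640314 ] [ 0.39338387 -0.06929953  0.05496189] [ 0.40291338 -0.02735529  0.08303641]
rail 321 [0.68731014 0.01185637 0.03593835] [0.70097526 0.22702975 0.11870913] z slope [0.20882242 0.05121558] x slope [0.00709169 0.69232104]
rail 303 [0.59811197 0.01310482 0.03587455] [0.61128501 0.2310146  0.1179706 ] z slope [0.22109401 0.05015199] x slope [0.00733571 0.60259294]
```

Emit:
carry_out:
  increments:
    - [[0,0,0.55],[1,0.85,0],1]
    - [[0,0,0.55],[1,0.85,0],1]
    - [[0,0,0.55],[1,0.85,0],1]
    - [[0,0,0.55],[1,0.85,0],1]
    - [[0,0,0.55],[1,0.85,0],1]
    - [[0,0,0.55],[1,0.85,0],1]
    - [[0,0,0.55],[1,0.85,0],1]
    - [[0,0,0.55],[1,0.85,0],1]
  squeeze: 40

```text
t: 1.8
tool_pos: [0.3115, -0.4675, 0.4049]
tool_rot: [0.685, 1.459, -0.687]
contact_force: [-0.3, 0.7, 0.3]
opening: 0.0855
```

Emit:
carry_out:
  increments:
    - [[0,0,0.55],[1,0.85,0],1]
    - [[0,0,0.55],[1,0.85,0],1]
    - [[0,0,0.55],[1,0.85,0],1]
    - [[0,0,0.55],[1,0.85,0],1]
    - [[0,0,0.55],[1,0.85,0],1]
    - [[0,0,0.55],[1,0.85,0],1]
    - [[0,0,0.55],[1,0.85,0],1]
    - [[0,0,0.55],[1,0.85,0],1]

```text
t: 2.6
tool_pos: [0.4775, -0.3247, 0.4061]
tool_rot: [0.327, 1.542, -0.331]
contact_force: [0.1, 1.0, -0.5]
opening: 0.0859
```

Emit:
carry_out:
  increments:
    - [[0,0,0.55],[1,0.85,0],1]
    - [[0,0,0.55],[1,0.85,0],1]
    - [[0,0,0.55],[1,0.85,0],1]
    - [[0,0,0.55],[1,0.85,0],1]
    - [[0,0,0.55],[1,0.85,0],1]
    - [[0,0,0.55],[1,0.85,0],1]

```text
t: 3.2
tool_pos: [0.6023, -0.2176, 0.4066]
tool_rot: [0.057, 1.565, -0.061]
contact_force: [0.7, 0.2, 0.2]
opening: 0.0855
```

```bash
cat > bar.py <<'E'
from h import *
import sys
def bar(q,cam="wrist",save=None):
    im,d,c,P=cloud(cam)
    if save: cv2.imwrite(save,im)
    for r in masks_of(cam,q)[:2]:
        m=r["region"]&(d>0); X=P[m]
        if len(X)<30: print("few");continue
        zt=np.percentile(X[:,2],80); T=X[abs(X[:,2]-zt)<0.006]
        (cx,cy),(w,h),a=cv2.minAreaRect((T[:,:2]*1000).astype(np.float32))
        if w<h: a+=90;w,h=h,w
        a=(a+90)%180-90
        print(q,cam,round(r["p"],2),np.round(r["centre"]),"c",round(cx,1),round(cy,1),"size",round(w),round(h),"ang",round(a,1),"ztop",round(zt,4))
    return im,d,c,P
E
python3 - <<'E'
from bar import *
o,M=pose(); print(o['tool_pos'],np.round(M,3),o['q'])
bar("bar_red","wrist","pics/w1.png"); c=get_calibration("wrist"); print(c['position'],R.from_rotvec(c['orientation']).as_matrix()[:,2])
bar("bar_red","top")
bar("bar_yellow","top")
E
```

```text
[ 0.60227411 -0.21757995  0.40660232] [[ 0.005  0.075  0.997]
 [-0.003  0.997 -0.075]
 [-1.    -0.002  0.005]] [-4.62789589e-01  8.59867046e-02  1.57480035e+00 -9.44866464e-05
  1.47507710e+00 -3.87370775e-01]
bar_red wrist 0.94 [378. 104.] c 679.8 -150.8 size 180 31 ang -83.6 ztop 0.0318
[ 0.60847813 -0.1432483   0.37654767] [-0.01652579 -0.2904922  -0.95673465]
bar_red top 0.91 [368. 158.] c 677.0 -142.5 size 159 31 ang -83.5 ztop 0.0326
bar_yellow top 0.86 [428. 175.] c 619.4 -321.4 size 178 31 ang 76.0 ztop 0.0327
```

View pics/w1.png

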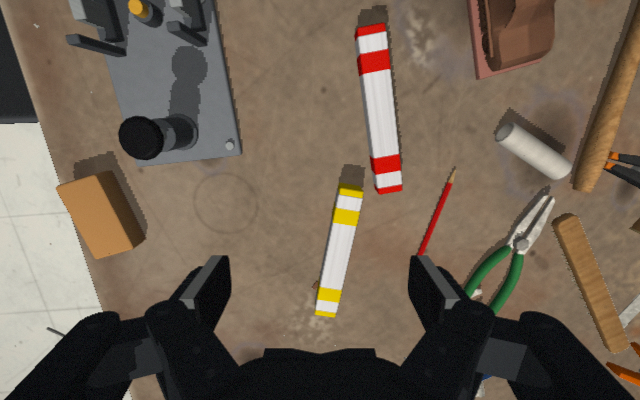

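Emit:
carry_out:
  increments:
    - [[0,0,0.45],[0.95,0.8,-0.5],1]
    - [[0,0,0.45],[0.95,0.8,-0.5],1]
    - [[0,0,0.45],[0.95,0.8,-0.5],1]
    - [[0,0,0.45],[0.95,0.8,-1],1]
    - [[0,0,0],[0,0,-1],1]
    - [[0,0,0],[0,0,-1],1]
    - [[0,0,0],[0,0,-1],1]
    - [[0,0,0],[0,0,0],1]

```text
t: 4.3
tool_pos: [0.6745, -0.1612, 0.2959]
tool_rot: [-0.077, 1.561, 0.068]
contact_force: [-0.1, 0.9, 0.1]
opening: 0.0856
```

```bash
python3 - <<'E'
from bar import *
o,M=pose(); print(o['tool_pos'],np.round(M,3))
bar("bar_red","wrist","pics/w2.png")
E
```

```text
[ 0.67451406 -0.16119911  0.29587328] [[ 0.009 -0.093  0.996]
 [-0.005  0.996  0.093]
 [-1.    -0.006  0.008]]
bar_red wrist 0.87 [322. 179.] c 678.4 -154.8 size 179 30 ang -84.0 ztop 0.0335
bar_red wrist 0.38 [258. 309.] c 630.6 -283.6 size 98 30 ang 75.8 ztop 0.0333
```

Emit:
carry_out:
  increments:
    - [[0.05,0.09,0.15],[0.25,0.45,-1],1]
    - [[0,0,0],[0,0,-1],1]
    - [[0,0,0],[0,0,-1],1]
    - [[0,0,0],[0,0,-1],1]
    - [[0,0,0],[0,0,-1],1]
    - [[0,0,0],[0,0,0],1]

```text
t: 5.0
tool_pos: [0.6833, -0.1517, 0.202]
tool_rot: [-0.09, 1.552, 0.082]
contact_force: [-1.6, 0.1, -0.4]
opening: 0.0853
```

```bash
python3 - <<'E'
from bar import *
o,M=pose(); print(o['tool_pos'],np.round(M,3))
E
```

```text
[ 0.68333183 -0.15171041  0.20196128] [[ 0.017 -0.109  0.994]
 [-0.004  0.994  0.109]
 [-1.    -0.006  0.017]]
```

Emit:
carry_out:
  increments:
    - [[0.04,0.17,0],[-0.2,0,-0.6],1]
    - [[0,0,0],[0,0,-0.4],1]
    - [[0,0,0],[0,0,0],1]

```text
t: 5.3
tool_pos: [0.6802, -0.1515, 0.1829]
tool_rot: [-0.087, 1.567, 0.086]
contact_force: [-0.8, -0.4, 0.2]
opening: 0.0856
```

```bash
python3 - <<'E'
from bar import *
o,M=pose(); print(o['tool_pos'],np.round(M,3))
E
```

```text
[ 0.68021552 -0.15145227  0.1828556 ] [[ 0.002 -0.11   0.994]
 [-0.001  0.994  0.11 ]
 [-1.    -0.001  0.002]]
```

Good. Close (pads swing forward somewhat), then lift.

Emit:
carry_out:
  increments:
    - [[0,0,0],[0,0,-0.1],0]
    - [[0,0,0],[0,0,0],0]
    - [[0,0,0],[0,0,0],0]
    - [[0,0,0],[0,0,0],0]
    - [[0,0,0],[0,0,0],0]
    - [[0,0,0],[0,0,0],0]
    - [[0,0,0],[0,0,0],0]
  squeeze: 60

```text
t: 6.0
tool_pos: [0.681, -0.1518, 0.1834]
tool_rot: [-0.088, 1.564, 0.085]
contact_force: [-0.1, 0.8, 2.4]
opening: 0.0288
```

Emit:
carry_out:
  increments:
    - [[0,0,0],[0,0,0],0]
    - [[0,0,0],[0,0,0.5],0]
    - [[0,0,0],[0,0,1],0]
    - [[0,0,0],[0,0,1],0]
    - [[0,0,0],[0,0,1],0]
    - [[0,0,0],[0,0,1],0]
    - [[0,0,0],[0,0,1],0]
    - [[0,0,0],[0,0,1],0]

```text
t: 6.8
tool_pos: [0.6781, -0.1507, 0.3143]
tool_rot: [-0.085, 1.574, 0.088]
contact_force: [0.1, -0.6, -2.5]
opening: 0.0285
```

```bash
python3 - <<'E'
from bar import *
o,M=pose(); print(o['tool_pos'],np.round(M,3),o['opening'],o['contact_force'])
bar("bar_red","wrist","pics/w3.png")
E
```

```text
[ 0.67807482 -0.15073521  0.31430847] [[-0.005 -0.11   0.994]
 [ 0.002  0.994  0.11 ]
 [-1.     0.002 -0.005]] 0.028549067762546648 [ 0.10137139 -0.5708077  -2.49310062]
bar_red wrist 0.58 [322. 200.] c 676.9 -128.1 size 129 31 ang -83.5 ztop 0.1674
```

View pics/w3.png

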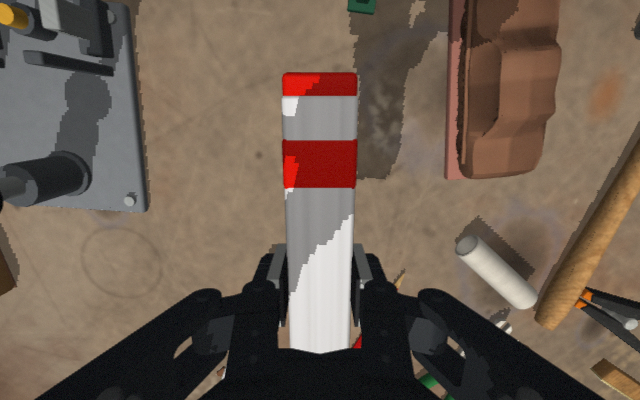

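Emit:
carry_out:
  increments:
    - [[0,0,0.9],[-0.6,0.35,0.6],0]
    - [[0,0,0.95],[-0.75,0.35,0.6],0]
    - [[0,0,0.95],[-0.75,0.35,0.6],0]
    - [[0,0,0.95],[-0.75,0.35,0.4],0]
    - [[0,0,0.95],[-0.75,0.35,0],0]
    - [[0,0,0.95],[-0.75,0.35,0],0]
    - [[0,0,0.95],[-0.75,0.35,0],0]
    - [[0,0,0.95],[-0.75,0.35,0],0]

```text
t: 7.7
tool_pos: [0.5568, -0.0934, 0.3548]
tool_rot: [-0.696, 1.462, 0.702]
contact_force: [0.2, -1.0, -2.2]
opening: 0.0286
```

Emit:
carry_out:
  increments:
    - [[0,0,0.95],[-0.75,0.35,0],0]
    - [[0,0,0.95],[-0.75,0.35,0],0]
    - [[0,0,0.95],[-0.75,0.35,0],0]
    - [[0,0,0.95],[-0.75,0.35,0],0]
    - [[0,0,0.95],[-0.75,0.35,0],0]
    - [[0,0,0.95],[-0.5,0.35,0],0]
    - [[0,0,0.5],[-0.3,0.2,0],0]
    - [[0,0,0],[0,0,0],0]

```text
t: 8.5
tool_pos: [0.4574, -0.0439, 0.3442]
tool_rot: [-1.181, 1.239, 1.201]
contact_force: [0.5, 0.4, -3.0]
opening: 0.0286
```

```bash
python3 - <<'E'
from bar import *
o,M=pose(); print(o['tool_pos'],np.round(M,3),o['opening'],o['q'])
im,d,c,P=bar("bar_red","wrist","pics/w4.png")
np.savez("w4.npz",P=P,d=d)
bar("bar_yellow","top","pics/top4.png")
E
```

```text
[ 0.45743754 -0.04394681  0.34419458] [[-0.02  -0.999  0.028]
 [-0.003  0.028  1.   ]
 [-1.     0.02  -0.004]] 0.028616931211131007 [-0.25608681 -0.31125911  2.04545194 -0.00805925  1.4259662  -1.79751253]
bar_red wrist 0.7 [319. 200.] c 431.3 -44.3 size 130 31 ang -1.9 ztop 0.1934
bar_red wrist 0.35 [ 59. 326.] c 612.8 -340.5 size 138 32 ang 76.4 ztop 0.0308
bar_yellow top 0.69 [424. 176.] c 618.8 -320.9 size 176 31 ang 74.9 ztop 0.0325
bar_yellow top 0.38 [400. 265.] c 330.4 -247.1 size 99 54 ang -78.1 ztop 0.0317
```

View pics/w4.png

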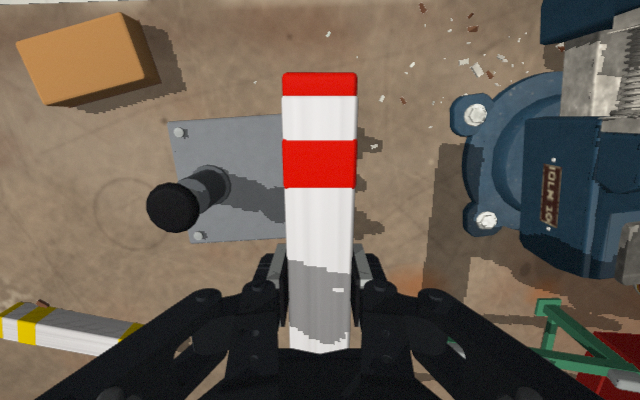

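```bash
python3 - <<'E'
from h import *
f=np.load("w4.npz");P=f['P'];d=f['d'];ok=d>0
def box(x0,x1,y0,y1,z0,z1):
    return ok&(P[...,0]>x0)&(P[...,0]<x1)&(P[...,1]>y0)&(P[...,1]<y1)&(P[...,2]>z0)&(P[...,2]<z1)
print("bench",np.median(P[box(.3,.4,-.3,-.2,-.03,.02)][:,2]))
m=box(.36,.53,-.21,-.05,.006,.0145); X=P[m]; print("plate",len(X),X.min(0),X.max(0))
# edges: for y slices get min/max x
for y in np.arange(-.185,-.09,.01):
    s=X[abs(X[:,1]-y)<.005]; print(round(y,3),len(s),np.round(np.percentile(s[:,0],[.5,99.5]),4) if len(s)>20 else '')
m=box(.40,.50,-.20,-.10,.092,.115); X=P[m]; print("cap",len(X),np.median(X,0),X.min(0),X.max(0),cv2.minEnclosingCircle((X[:,:2]*1000).astype(np.float32)))
print(np.percentile(P[box(.36,.53,-.2,-.17,.006,.0145)],[.5,99.5],axis=0))
E
```

```text
bench 0.001099843974181891
plate 10922 [ 0.37839638 -0.19294525  0.00681435] [ 0.5114026  -0.08007303  0.01449147]
-0.185 637 [0.3823 0.5109]
-0.175 728 [0.3817 0.5097]
-0.165 775 [0.3817 0.5098]
-0.155 813 [0.3813 0.5092]
-0.145 905 [0.3806 0.5086]
-0.135 1158 [0.3808 0.5083]
-0.125 1193 [0.3803 0.5075]
-0.115 1208 [0.3797 0.5078]
-0.105 1209 [0.3791 0.5068]
-0.095 1216 [0.3792 0.5069]
cap 2099 [ 0.44394223 -0.15386001  0.10041597] [ 0.42591431 -0.17480237  0.09276836] [ 0.46538592 -0.1362814   0.1032536 ] ((445.5519714355469, -156.0029296875), 19.89756965637207)
[[ 0.38185284 -0.19217831  0.00837598]
 [ 0.50977808 -0.17009101  0.01443362]]
```

Emit:
carry_out:
  increments:
    - [[0.03,-0.2,0.68],[-0.5,0.3,0],0]
    - [[0,0,0],[-0.4,0.15,-0.8],0]
    - [[0,0,0],[0,0,-1],0]
    - [[0,0,0],[0,0,-1],0]
    - [[0,0,0],[0,0,-0.6],0]
    - [[0,0,0],[0,0,0],0]

```text
t: 9.3
tool_pos: [0.4424, -0.0369, 0.2767]
tool_rot: [-1.24, 1.189, 1.23]
contact_force: [-0.6, 0.8, -2.1]
opening: 0.0287
```

```bash
python3 - <<'E'
from bar import *
o,M=pose(); print(o['tool_pos'],np.round(M,3),o['opening'],o['contact_force'])
im,d,c,P=bar("bar_red","wrist","pics/w5.png")
E
```

```text
[ 0.44237399 -0.03692666  0.27667019] [[ 0.006 -0.999 -0.036]
 [-0.002 -0.036  0.999]
 [-1.    -0.006 -0.002]] 0.028707409324789 [-0.60659966  0.83948486 -2.12055351]
bar_red wrist 0.82 [320. 200.] c 420.2 -38.6 size 130 30 ang 2.1 ztop 0.1256
```

View pics/w5.png

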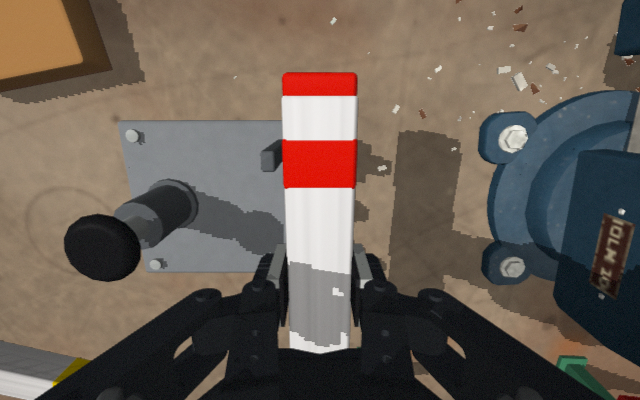

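Emit:
carry_out:
  increments:
    - [[0.02,0.06,0],[-0.1,0.08,-0.5],0]
    - [[0,0,0],[-0.05,0,-0.5],0]
    - [[0,0,0],[0,0,-0.4],0]
    - [[0,0,0],[0,0,-0.2],0]
    - [[0,0,0],[0,0,0],0]

```text
t: 9.9
tool_pos: [0.441, -0.0356, 0.2468]
tool_rot: [-1.241, 1.188, 1.229]
contact_force: [-0.3, -0.4, -2.3]
opening: 0.0286
```

```bash
python3 - <<'E'
from bar import *
o,M=pose(); print(o['tool_pos'],np.round(M,3),o['opening'],o['contact_force'])
im,d,c,P=bar("bar_red","wrist","pics/w6.png")
E
```

```text
[ 0.44104423 -0.03564424  0.24679302] [[ 0.008 -0.999 -0.036]
 [-0.002 -0.036  0.999]
 [-1.    -0.008 -0.002]] 0.028600829782436523 [-0.28236562 -0.38898962 -2.33273547]
bar_red wrist 0.91 [321. 203.] c 419.0 -37.1 size 130 31 ang 1.9 ztop 0.095
```

Emit:
carry_out:
  increments:
    - [[0,0.08,0],[-0.05,0.05,-0.1],0]
    - [[0,0,0],[0,0,-0.1],0]
    - [[0,0,0],[0,0,-0.1],0]
    - [[0,0,0],[0,0,0],0]

```text
t: 10.4
tool_pos: [0.4412, -0.0349, 0.2438]
tool_rot: [-1.239, 1.192, 1.233]
contact_force: [0.5, 0.5, -2.3]
opening: 0.029
```

Emit:
carry_out:
  increments:
    - [[0,0,0],[0,0,-0.08],0]
    - [[0,0,0],[0,0,0],0]

```text
t: 10.6
tool_pos: [0.4418, -0.035, 0.2436]
tool_rot: [-1.24, 1.192, 1.232]
contact_force: [-0.5, -0.2, -3.4]
opening: 0.0284
```

Emit:
carry_out:
  increments:
    - [[0,0,0],[0,0,-0.15],0]
    - [[0,0,0],[0,0,0],0]

```text
t: 10.8
tool_pos: [0.4428, -0.0352, 0.244]
tool_rot: [-1.24, 1.192, 1.232]
contact_force: [0.4, -0.4, -2.2]
opening: 0.0286
```

Emit:
carry_out:
  increments:
    - [[0,0,0],[-0.05,0,-0.3],0]
    - [[0,0,0],[0,0,0],0]

```text
t: 11.0
tool_pos: [0.4441, -0.0356, 0.2447]
tool_rot: [-1.241, 1.191, 1.23]
contact_force: [0.3, -0.2, -2.5]
opening: 0.0287
```

```bash
python3 - <<'E'
from bar import *
o,M=pose(); print(o['tool_pos'],np.round(M,3),o['opening'],o['contact_force'])
im,d,c,P=bar("bar_red","wrist","pics/w6.png")
E
```

```text
[ 0.44409456 -0.03556579  0.24470811] [[ 0.005 -0.999 -0.037]
 [-0.004 -0.037  0.999]
 [-1.    -0.005 -0.004]] 0.02869807420381784 [ 0.32224368 -0.17574928 -2.47981946]
bar_red wrist 0.63 [322. 199.] c 421.6 -37.3 size 130 31 ang 2.2 ztop 0.0926
```

Emit:
carry_out:
  increments:
    - [[0,0.05,0],[-0.15,0.03,-0.3],0]
    - [[0,0,0],[-0.1,0,-0.25],0]

```text
t: 11.3
tool_pos: [0.4433, -0.0356, 0.2433]
tool_rot: [-1.243, 1.189, 1.228]
contact_force: [-15.5, 4.4, 32.6]
opening: 0.0288
```

```bash
python3 - <<'E'
from bar import *
o,M=pose(); print(o['tool_pos'],np.round(M,3),o['opening'],o['contact_force'])
im,d,c,P=bar("bar_red","wrist","pics/w6.png")
E
```

```text
[ 0.44325264 -0.03558992  0.24327383] [[ 0.008 -0.999 -0.036]
 [-0.004 -0.036  0.999]
 [-1.    -0.008 -0.004]] 0.02875962958480516 [-15.46175323   4.38272222  32.59710566]
bar_red wrist 0.85 [321. 202.] c 420.9 -37.1 size 130 31 ang 2.4 ztop 0.0914
```

Emit:
carry_out:
  increments:
    - [[0,0,0],[0,0,0.1],0.8]
    - [[0,0,0],[0,0,0.05],0.8]
    - [[0,0,0],[0,0,0.05],0.8]
    - [[0,0,0],[0,0,0],0.8]
    - [[0,0,0],[0,0,0],0.8]
    - [[0,0,0],[0,0,0],0.8]

```text
t: 12.0
tool_pos: [0.4423, -0.0354, 0.2449]
tool_rot: [-1.241, 1.19, 1.229]
contact_force: [-0.2, 0.5, -0.1]
opening: 0.0685
```

Emit:
carry_out:
  increments:
    - [[0,0,0],[0,0,0.5],0.8]
    - [[0,0,0],[0,0,0.8],0.8]
    - [[0,0,0],[0,0,1],0.8]
    - [[0,0,0],[0,0,1],0.8]
    - [[0,0,0],[0,0,1],0.8]
    - [[0,0,0],[0,0,0.5],0.8]

```text
t: 12.6
tool_pos: [0.4405, -0.035, 0.3437]
tool_rot: [-1.237, 1.193, 1.234]
contact_force: [-0.2, -0.9, 0.2]
opening: 0.0685
```

```bash
python3 - <<'E'
from bar import *
o,M=pose(); print(o['tool_pos'],np.round(M,3),o['opening'],o['contact_force'])
im,d,c,P=bar("bar_red","wrist","pics/w7.png")
bar("bar_red","top")
E
```

```text
[ 0.44052837 -0.03500714  0.34370137] [[ 0.001 -0.999 -0.036]
 [-0.002 -0.036  0.999]
 [-1.    -0.001 -0.002]] 0.06846329970598493 [-0.16186635 -0.85365802  0.23581221]
bar_red wrist 0.77 [319. 197.] c 446.4 -36.4 size 178 30 ang 2.2 ztop 0.0928
bar_red wrist 0.71 [ 46. 317.] c 614.6 -338.9 size 104 32 ang 75.5 ztop 0.0326
bar_red top 0.64 [332. 246.] c 388.2 -36.7 size 57 27 ang 0.8 ztop 0.092
```

View pics/w7.png

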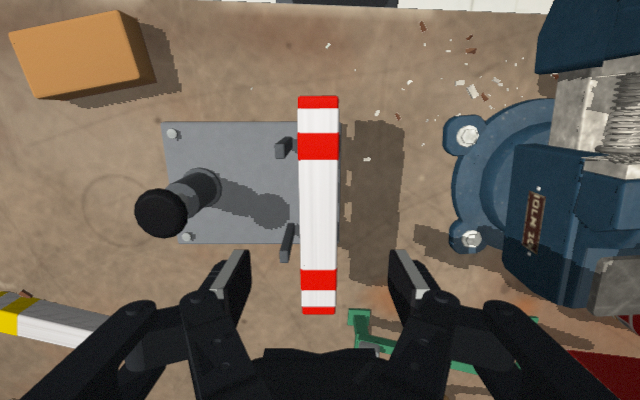

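Emit:
carry_out:
  increments:
    - [[0,0,0],[0,-0.8,0],0]
    - [[0,0,0],[0.05,-1,0],0]
    - [[0,0,0],[0.05,-1,0],0]
    - [[0,0,0],[0.05,-1,0],0]
    - [[0,0,0],[0.05,-1,0],0]
    - [[0,0,0],[0,-1,-0.5],0]
    - [[0,0,0],[0,-0.4,-0.7],0]
    - [[0,0,0],[0,0,-0.5],0]
  squeeze: 40

```text
t: 13.6
tool_pos: [0.4409, -0.1617, 0.2936]
tool_rot: [-1.222, 1.2, 1.255]
contact_force: [-0.8, -0.2, 0.2]
opening: 0.0001
```

```bash
python3 - <<'E'
from bar import *
o,M=pose(); print(o['tool_pos'],np.round(M,3),o['opening'],o['contact_force'])
im,d,c,P=bar("bar_red","wrist","pics/w8.png")
print("tip",o['tool_pos']+M[:,0]*.173)
print(tip_of("wrist","plunger_top")[:1])
E
```

```text
[ 0.44085541 -0.16166698  0.29360704] [[-0.02  -0.999 -0.038]
 [ 0.007 -0.038  0.999]
 [-1.     0.019  0.008]] 7.522877375832421e-05 [-0.79043852 -0.23927196  0.17906944]
bar_red wrist 0.79 [508. 214.] c 435.1 -36.1 size 160 32 ang 2.0 ztop 0.0897
tip [ 0.43745918 -0.16045517  0.12064462]
[{'centre': [323.5, 257.4], 'p': 0.85}]
```

View pics/w8.png

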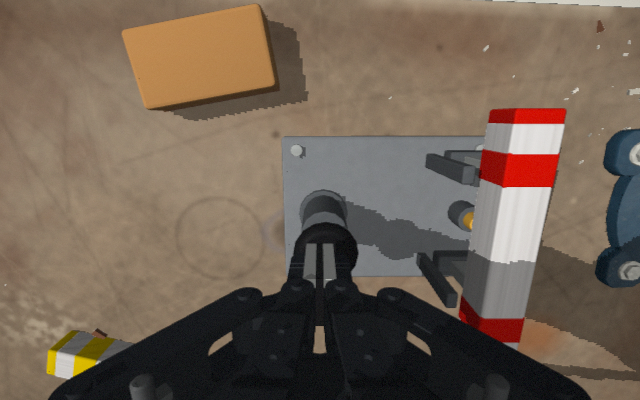

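Emit:
carry_out:
  increments:
    - [[-0.07,-0.2,0],[0.2,0.3,-0.5],0]
    - [[0,0,0],[0,0,-0.5],0]
    - [[0,0,0],[0,0,-0.4],0]
    - [[0,0,0],[0,0,-0.4],0]

```text
t: 14.15
tool_pos: [0.4462, -0.1531, 0.2605]
tool_rot: [-1.246, 1.188, 1.238]
contact_force: [-5.0, -0.0, 8.8]
opening: -0.0001
```

Emit:
carry_out:
  increments:
    - [[0,0,0],[0,0,-0.3],0]

```text
t: 14.25
tool_pos: [0.4464, -0.1531, 0.2554]
tool_rot: [-1.246, 1.189, 1.239]
contact_force: [-5.1, 2.0, 9.6]
opening: 0.0003
```

Emit:
carry_out:
  increments:
    - [[0,0,0],[0,0,-0.3],0]

```text
t: 14.35
tool_pos: [0.4471, -0.1533, 0.253]
tool_rot: [-1.244, 1.19, 1.242]
contact_force: [-20.2, 7.9, 45.8]
opening: -0.0001
```

Emit:
carry_out:
  increments:
    - [[0,0,0],[0,0,-0.15],0]

```text
t: 14.45
tool_pos: [0.4476, -0.1534, 0.2533]
tool_rot: [-1.243, 1.191, 1.245]
contact_force: [-11.0, 3.2, 17.7]
opening: -0.0002
```

```bash
python3 - <<'E'
from bar import *
for i in range(44):
    get_image("top")
    if i%8==0:
        o=get_obs(); print(round(o['t'],2),np.round(o['tool_pos'],4),np.round(o['contact_force'],1))
im,d,c,P=bar("bar_red","wrist","pics/w9.png")
print(get_obs()['t'])
E
```

```text
14.5 [ 0.4476 -0.1534  0.2532] [-10.1   4.6  21.4]
14.9 [ 0.4476 -0.1534  0.2533] [-10.4   4.5  21.4]
15.3 [ 0.4476 -0.1534  0.2533] [-11.1   4.4  20.3]
15.7 [ 0.4476 -0.1534  0.2533] [-11.4   4.3  20.6]
16.1 [ 0.4476 -0.1534  0.2533] [-10.4   3.7  21.4]
16.5 [ 0.4475 -0.1534  0.2533] [-10.7   5.   20.5]
bar_red wrist 0.71 [556. 210.] c 430.0 -37.5 size 148 32 ang 2.6 ztop 0.0913
bar_red wrist 0.63 [163.  41.] c 333.1 -248.0 size 100 47 ang -78.1 ztop 0.0308
16.75
```

View pics/w9.png

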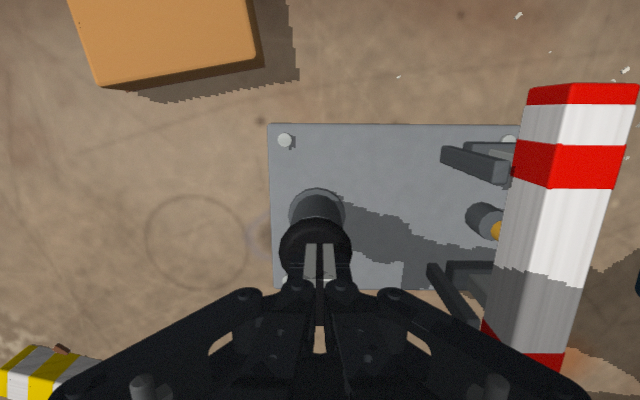

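Emit:
carry_out:
  increments:
    - [[0,0,0],[0,0,0.8],0]
    - [[0,0,0],[0,0,1],0]
    - [[0,0,0],[0,0,1],0]
    - [[0,0,0],[0,0,1],0.8]
    - [[0,0,0],[0,0.6,0.6],0.8]
    - [[0,0,0],[0,1,0],0.8]
    - [[0,0,0],[0,1,0],0.8]
    - [[0,0,0],[0,1,0],0.8]

```text
t: 17.55
tool_pos: [0.4478, -0.0784, 0.3476]
tool_rot: [-1.244, 1.189, 1.239]
contact_force: [-0.5, -0.4, 0.3]
opening: 0.0681
```

Emit:
carry_out:
  increments:
    - [[0,0,0],[0,1,0],0.8]
    - [[0,0,0],[0,0.9,0],0.8]
    - [[0,0,0],[0,0.2,0],0.8]

```text
t: 17.85
tool_pos: [0.4467, -0.0312, 0.3463]
tool_rot: [-1.244, 1.187, 1.244]
contact_force: [-0.3, -0.6, -0.1]
opening: 0.0684
```

```bash
python3 - <<'E'
from bar import *
o,M=pose(); print(o['tool_pos'],np.round(M,3),o['opening'],o['contact_force'])
im,d,c,P=bar("bar_red","wrist","pics/w10.png")
m=(d>0)&(P[...,0]>.42)&(P[...,0]<.47)&(P[...,1]<-.13)&(P[...,1]>-.18)&(P[...,2]>.06);print("cap z",np.median(P[m][:,2]))
bar("bar_yellow","top")
E
```

```text
[ 0.44674317 -0.03119577  0.34626373] [[-0.    -0.999 -0.047]
 [-0.001 -0.047  0.999]
 [-1.     0.    -0.001]] 0.06844238325126265 [-0.25040017 -0.62515638 -0.06862113]
bar_red wrist 0.56 [310. 190.] c 446.0 -36.5 size 180 31 ang 2.2 ztop 0.0915
bar_red wrist 0.22 [156. 201.] c 444.7 -155.0 size 38 38 ang 37.8 ztop 0.1011
cap z 0.09989174791164371
bar_yellow top 0.65 [424. 177.] c 618.8 -320.0 size 179 31 ang 74.8 ztop 0.0324
```

Emit:
carry_out:
  increments:
    - [[0,0,-0.08],[0,-0.27,-0.6],0.8]
    - [[0,0,0],[0,0,-1],0.8]
    - [[0,0,0],[0,0,-1],0.8]
    - [[0,0,0],[0,0,-1],0.8]
    - [[0,0,0],[0,0,-0.8],0.8]
    - [[0,0,0],[0,0,-0.4],0.8]

```text
t: 18.65
tool_pos: [0.4466, -0.0444, 0.2451]
tool_rot: [-1.233, 1.198, 1.226]
contact_force: [-0.5, -0.0, 0.5]
opening: 0.0685
```

```bash
python3 - <<'E'
from bar import *
o,M=pose(); print(o['tool_pos'],np.round(M,3),o['opening'],o['contact_force'])
E
```

```text
[ 0.44656163 -0.04439414  0.24513292] [[ 0.002 -1.    -0.027]
 [-0.004 -0.027  1.   ]
 [-1.    -0.002 -0.004]] 0.06851961173853922 [-0.47176771 -0.02083928  0.5201605 ]
```

Emit:
carry_out:
  increments:
    - [[0.03,0,0.11],[0,0.4,-0.05],0.8]
    - [[0,0,0],[0,0,-0.05],0.8]

```text
t: 18.85
tool_pos: [0.4459, -0.037, 0.2411]
tool_rot: [-1.235, 1.193, 1.237]
contact_force: [0.6, -0.2, 0.7]
opening: 0.0682
```

Emit:
carry_out:
  increments:
    - [[0,0,0],[0,0,0],0]
    - [[0,0,0],[0,0,0],0]
    - [[0,0,0],[0,0,0],0]
    - [[0,0,0],[0,0,0],0]
    - [[0,0,0],[0,0,0],0]
    - [[0,0,0],[0,0,0],0]
  squeeze: 60

```text
t: 19.45
tool_pos: [0.4468, -0.037, 0.2436]
tool_rot: [-1.238, 1.191, 1.234]
contact_force: [-0.6, 0.2, -2.4]
opening: 0.029
```

Emit:
carry_out:
  increments:
    - [[0,0,0],[0,0,0.5],0]
    - [[0,0,0],[0,0,1],0]
    - [[0,0,0],[0,0,1],0]
    - [[0,0,0],[0,0,1],0]
    - [[0,0,0],[0.6,0,1],0]
    - [[0,0,0],[1,0,1],0]
    - [[0,0,0],[1,0,1],0]
    - [[0,0,0],[1,0.3,1],0]

```text
t: 20.25
tool_pos: [0.5165, -0.0304, 0.3983]
tool_rot: [-1.232, 1.196, 1.24]
contact_force: [0.7, -0.5, -2.3]
opening: 0.0286
```

```bash
python3 - <<'E'
from bar import *
o,M=pose(); print(o['tool_pos'],np.round(M,3),o['opening'],o['contact_force'],o['q'])
P=np.load("top0.npy")
for n,(x0,x1,y0,y1) in dict(toolbox=(.62,.95,.2,.5),vise=(.3,.52,.07,.32)).items():
    m=(P[...,0]>x0)&(P[...,0]<x1)&(P[...,1]>y0)&(P[...,1]<y1)&(P[...,2]>.125); X=P[m]
    print(n,np.percentile(X,[0,1,50,99,100],axis=0).round(3))
E
```

```text
[ 0.51654305 -0.03043421  0.3982691 ] [[-0.006 -0.999 -0.036]
 [ 0.    -0.036  0.999]
 [-1.     0.006  0.001]] 0.028583179253916114 [ 0.71015599 -0.49749733 -2.34527679] [-2.02564118e-01 -2.02597004e-01  1.86536799e+00 -8.79325695e-04
  1.48476317e+00 -1.80885324e+00]
toolbox [[0.638 0.232 0.125]
 [0.644 0.253 0.132]
 [0.79  0.358 0.195]
 [0.947 0.473 0.229]
 [0.95  0.484 0.238]]
vise [[0.301 0.118 0.125]
 [0.301 0.122 0.125]
 [0.403 0.178 0.152]
 [0.496 0.228 0.161]
 [0.499 0.232 0.165]]
```

Emit:
carry_out:
  increments:
    - [[0.3,0,-0.05],[0.6,0.4,0],0]
    - [[0.35,0,-0.05],[0.9,0.7,0],0]
    - [[0.35,0,-0.05],[0.9,0.7,0],0]
    - [[0.35,0,-0.05],[0.9,0.7,0],0]
    - [[0.35,0,-0.05],[0.9,0.7,0],0]
    - [[0.35,0,-0.05],[0.9,0.7,0],0]
    - [[0.35,0,-0.05],[0.9,0.7,0],0]
    - [[0.2,0,-0.05],[0.4,0.4,0],0]

```text
t: 21.05
tool_pos: [0.649, 0.0754, 0.3959]
tool_rot: [-0.994, 1.011, 1.327]
contact_force: [-0.3, -0.1, -1.3]
opening: 0.0284
```

```bash
python3 - <<'E'
from bar import *
o,M=pose(); print(o['tool_pos'],np.round(M,3),o['opening'],o['contact_force'],o['q'])
im,d,c,P=bar("bar_red","wrist","pics/w11.png")
np.savez("w11.npz",P=P,d=d)
E
```

```text
[0.64898632 0.07538997 0.39585238] [[-0.005 -1.     0.009]
 [ 0.274  0.007  0.962]
 [-0.962  0.007  0.274]] 0.028423445443546375 [-0.33447642 -0.06585387 -1.27572159] [-0.04301226  0.12128629  1.56169837  0.27828566  1.47983872 -1.63401852]
bar_red wrist 0.9 [323. 197.] c 623.6 118.6 size 131 29 ang -0.4 ztop 0.2521
```

View pics/w11.png

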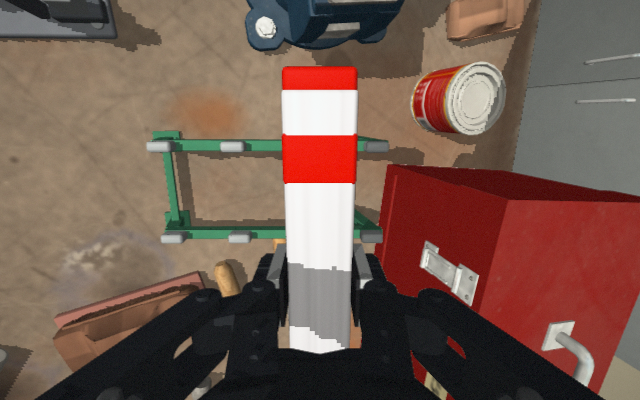

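```bash
python3 - <<'E'
from h import *
f=np.load("w11.npz");P=f['P'];d=f['d'];im=cv2.imread("pics/w11.png").astype(int)
hsv=cv2.cvtColor(im.astype(np.uint8),cv2.COLOR_BGR2HSV)
m=(d>0)&(P[...,0]>.57)&(P[...,0]<.72)&(P[...,1]>-.01)&(P[...,1]<.25)&(P[...,2]>.03)&(P[...,2]<.14)
g=m&(hsv[...,1]<60)&(hsv[...,2]>70)
n,lab,st,ce=cv2.connectedComponentsWithStats(g.astype(np.uint8))
for i in range(1,n):
    if st[i,4]>60:
        X=P[lab==i]; print("block",st[i,4],ce[i].round(),X.mean(0).round(4),np.percentile(X,[3,97],axis=0).round(3).tolist())
gr=m&(hsv[...,1]>90)&(hsv[...,0]>50)&(hsv[...,0]<90)
for u0,u1,v0,v1 in [(175,280,139,152),(185,275,228,242)]:
    mm=np.zeros_like(gr);mm[v0:v1,u0:u1]=gr[v0:v1,u0:u1]; X=P[mm]
    A=np.c_[X[:,1],np.ones(len(X))]; s=np.linalg.lstsq(A,X[:,2],rcond=None)[0]
    # top envelope
    print("rail",len(X),X.mean(0),s,s[0]*.12+s[1], "x slope",np.linalg.lstsq(A,X[:,0],rcond=None)[0],np.percentile(X[:,0],[3,97]))
E
```

```text
block 280 [159. 145.] [0.602  0.022  0.0625] [[0.598, 0.012, 0.054], [0.607, 0.031, 0.066]]
block 324 [236. 145.] [0.6023 0.0884 0.0768] [[0.599, 0.075, 0.059], [0.608, 0.121, 0.083]]
block 282 [376. 146.] [0.6048 0.2108 0.1135] [[0.6, 0.202, 0.104], [0.61, 0.221, 0.117]]
block 278 [173. 237.] [0.6912 0.021  0.0616] [[0.688, 0.011, 0.054], [0.697, 0.031, 0.066]]
block 277 [239. 236.] [0.6916 0.0843 0.0779] [[0.688, 0.074, 0.068], [0.697, 0.094, 0.083]]
block 269 [371. 236.] [0.6932 0.2104 0.1124] [[0.69, 0.201, 0.103], [0.699, 0.22, 0.117]]
rail 859 [0.60335197 0.0790267  0.06475975] [0.27250831 0.04322432] 0.07592531284216072 x slope [0.01149894 0.60244325] [0.59855932 0.60843076]
rail 695 [0.6917579  0.07339951 0.06286873] [0.26865563 0.04314954] 0.07538821622002603 x slope [0.01245042 0.69084405] [0.68798901 0.69702993]
```

Emit:
carry_out:
  increments:
    - [[-0.12,0,0],[0,-0.1,-0.6],0]
    - [[0,0,0],[0,0,-1],0]
    - [[0,0,0],[0,0,-1],0]
    - [[0,0,0],[0,0,-1],0]
    - [[0,0,0],[0,0,-1],0]
    - [[0,0,0],[0,0,-0.8],0]
    - [[0,0,0],[0,0,-0.4],0]

```text
t: 21.85
tool_pos: [0.643, 0.0689, 0.2725]
tool_rot: [-1.008, 1.03, 1.319]
contact_force: [-0.8, 0.1, -0.9]
opening: 0.0285
```

```bash
cat > st.py <<'E'
from bar import *
o,M=pose(); print("pos",np.round(o['tool_pos'],4),"q6",round(o['q'][5],2),"op",round(o['opening'],4),"F",np.round(o['contact_force'],1),"t",o['t']);print(np.round(M,3)); print("barc",np.round(o['tool_pos']+.168*M[:,0],4))
E
python3 - <<'E'
from st import *
bar("bar_red","wrist","pics/w12.png")
E
```

```text
pos [0.643  0.0689 0.2725] q6 -1.69 op 0.0285 F [-0.8  0.1 -0.9] t 21.85
[[-0.008 -1.     0.011]
 [ 0.253  0.008  0.967]
 [-0.967  0.01   0.253]]
barc [0.6417 0.1114 0.11  ]
bar_red wrist 0.69 [320. 196.] c 616.3 108.8 size 131 31 ang 0.0 ztop 0.1269
```

View pics/w12.png

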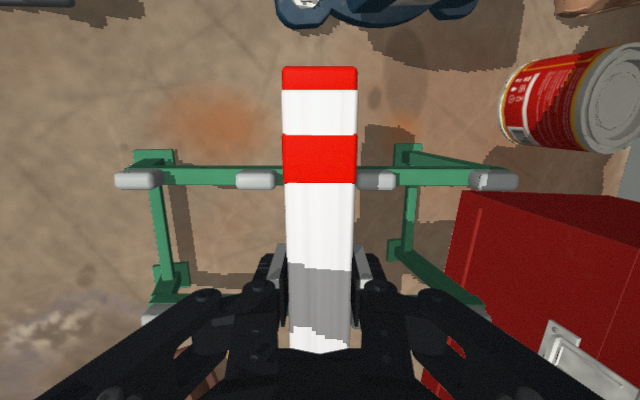

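Emit:
carry_out:
  increments:
    - [[0.06,-0.06,0],[0.3,0.22,-0.2],0]
    - [[0,0,0],[0,0,-0.3],0]
    - [[0,0,0],[0,0,-0.2],0]

```text
t: 22.25
tool_pos: [0.6511, 0.0737, 0.2618]
tool_rot: [-1.01, 1.015, 1.314]
contact_force: [0.3, -0.4, -1.3]
opening: 0.0288
```

```bash
python3 - <<'E'
from st import *
bar("bar_red","wrist","pics/w13.png")
E
```

```text
pos [0.6511 0.0737 0.2618] q6 -1.69 op 0.0288 F [ 0.3 -0.4 -1.3] t 22.25
[[ 0.004 -1.     0.007]
 [ 0.259  0.008  0.966]
 [-0.966 -0.002  0.259]]
barc [0.6518 0.1173 0.0996]
bar_red wrist 0.71 [319. 198.] c 626.8 113.8 size 132 30 ang -0.7 ztop 0.1166
```

View pics/w13.png

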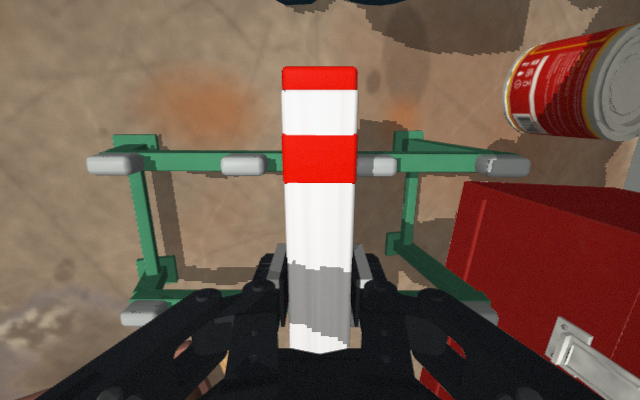

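Emit:
carry_out:
  increments:
    - [[0,0,0],[-0.12,-0.05,-0.25],0]
    - [[0,0,0],[-0.05,0,-0.2],0]

```text
t: 22.55
tool_pos: [0.6477, 0.0727, 0.2531]
tool_rot: [-1.011, 1.014, 1.313]
contact_force: [-0.5, -0.1, -1.8]
opening: 0.0289
```

```bash
python3 - <<'E'
from st import *
E
```

```text
pos [0.6477 0.0727 0.2531] q6 -1.7 op 0.0289 F [-0.5 -0.1 -1.8] t 22.55
[[ 0.005 -1.     0.007]
 [ 0.259  0.008  0.966]
 [-0.966 -0.003  0.259]]
barc [0.6486 0.1163 0.0908]
```

Emit:
carry_out:
  increments:
    - [[0,0,0],[-0.03,0,-0.18],0]

```text
t: 22.65
tool_pos: [0.6476, 0.0725, 0.2522]
tool_rot: [-1.01, 1.013, 1.313]
contact_force: [-8.9, -3.3, 22.7]
opening: 0.0288
```

Emit:
carry_out:
  increments:
    - [[0,0,0],[-0.03,0,-0.15],0]

```text
t: 22.75
tool_pos: [0.6475, 0.0724, 0.2522]
tool_rot: [-1.011, 1.012, 1.314]
contact_force: [-5.5, -2.5, 10.4]
opening: 0.0289
```

Emit:
carry_out:
  increments:
    - [[0,0,0],[0,0,0],0.6]
    - [[0,0,0],[0,0,0],0.6]
    - [[0,0,0],[0,0,0],0.6]
    - [[0,0,0],[0,-0.1,0.4],0.6]
    - [[0,0,0],[0,-0.25,0.9],0.6]
    - [[0,0,0],[0,-0.25,0.95],0.6]
    - [[0,0,0],[0,-0.25,0.95],0.6]
    - [[0,0,0],[0,-0.25,0.95],0.6]

```text
t: 23.55
tool_pos: [0.6463, 0.0499, 0.3361]
tool_rot: [-1.008, 1.014, 1.318]
contact_force: [1.1, 0.2, 0.5]
opening: 0.0516
```

Emit:
carry_out:
  increments:
    - [[-0.1,0,0],[0,-0.25,0.95],0.6]
    - [[-0.2,0,-0.3],[0,-0.3,0.95],0.6]
    - [[-0.3,0,-0.6],[0,-0.6,0.5],0.6]

```text
t: 23.85
tool_pos: [0.6464, 0.0262, 0.389]
tool_rot: [-0.997, 1.093, 1.215]
contact_force: [0.5, -0.4, -0.6]
opening: 0.0512
```

```bash
python3 - <<'E'
from st import *
bar("bar_red","wrist","pics/w14.png")
im,d,c,P=bar("bar_yellow","top","pics/top14.png")
bar("bar_red","top")
E
```

```text
pos [0.6464 0.0262 0.389 ] q6 -1.61 op 0.0512 F [ 0.5 -0.4 -0.6] t 23.85
[[ 0.026 -0.995  0.096]
 [ 0.201  0.099  0.975]
 [-0.979 -0.006  0.202]]
barc [0.6508 0.0599 0.2245]
bar_red wrist 0.88 [349. 172.] c 649.2 110.3 size 179 30 ang -0.5 ztop 0.1094
bar_yellow top 0.67 [424. 175.] c 619.8 -320.3 size 176 31 ang 76.1 ztop 0.0321
bar_yellow top 0.16 [286. 164.] c 648.8 115.0 size 178 31 ang -0.4 ztop 0.1077
bar_red top 0.67 [284. 165.] c 648.7 115.0 size 178 31 ang -0.3 ztop 0.1073
```

View pics/w14.png

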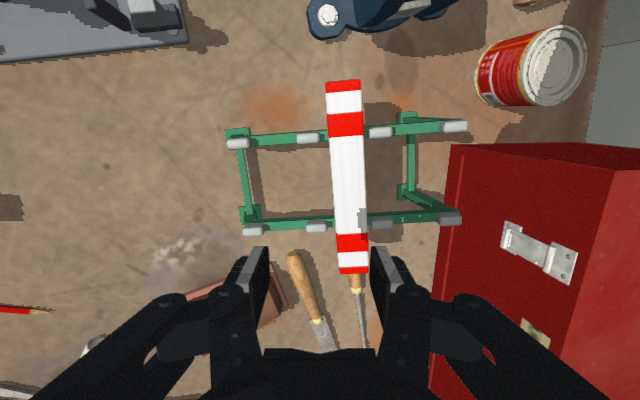

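Emit:
carry_out:
  increments:
    - [[-0.25,0.03,-0.95],[-0.05,-0.9,0],0.8]
    - [[-0.25,0.03,-0.95],[-0.05,-0.95,0],0.8]
    - [[-0.25,0.03,-0.95],[-0.05,-0.95,0],0.8]
    - [[-0.25,0.03,-0.95],[-0.05,-0.95,0],0.8]
    - [[-0.25,0.03,-0.95],[-0.05,-0.95,0],0.8]
    - [[-0.25,0.03,-0.95],[-0.05,-0.95,0],0.8]
    - [[-0.25,0.03,-0.95],[-0.05,-0.95,0],0.8]
    - [[-0.25,0.03,-0.95],[-0.05,-0.95,0],1]

```text
t: 24.95
tool_pos: [0.6357, -0.1233, 0.372]
tool_rot: [-0.581, 1.47, 0.51]
contact_force: [0.6, 0.3, 0.1]
opening: 0.0808
```

Emit:
carry_out:
  increments:
    - [[0,0,-0.95],[-0.05,-0.95,0],1]
    - [[0,0,-0.95],[-0.05,-0.95,0],1]
    - [[0,0,-0.95],[-0.05,-0.95,0],1]
    - [[0,0,-0.95],[-0.05,-0.95,0],1]
    - [[0,0,-0.95],[-0.05,-0.95,0],1]
    - [[0,0,-0.95],[-0.05,-0.95,0],1]
    - [[0,0,-0.95],[-0.05,-0.95,0],1]
    - [[0,0,-0.95],[-0.05,-0.95,0],1]

```text
t: 25.75
tool_pos: [0.6263, -0.2764, 0.3583]
tool_rot: [0.037, 1.573, -0.092]
contact_force: [1.2, 1.1, 0.3]
opening: 0.0853
```

```bash
python3 - <<'E'
from st import *
bar("bar_yellow","wrist","pics/w15.png")
E
```

```text
pos [ 0.6263 -0.2764  0.3583] q6 -0.43 op 0.0853 F [1.2 1.1 0.3] t 25.75
[[-0.005  0.082  0.997]
 [-0.035  0.996 -0.082]
 [-0.999 -0.035 -0.002]]
barc [ 0.6256 -0.2823  0.1905]
bar_yellow wrist 0.62 [318. 210.] c 618.1 -326.0 size 180 30 ang 75.4 ztop 0.0311
```

Emit:
carry_out:
  increments:
    - [[0.35,-0.05,-0.7],[-0.2,-0.8,-0.5],1]
    - [[0,0,-0.6],[-0.2,-0.85,-1],1]
    - [[0,0,-0.4],[-0.05,-0.8,-1],1]
    - [[0,0,0],[0,0,-1],1]
    - [[0,0,0],[0,0,-1],1]
    - [[0,0,0],[0,0,-0.8],1]

```text
t: 26.45
tool_pos: [0.6183, -0.3224, 0.2478]
tool_rot: [0.193, 1.562, -0.184]
contact_force: [-1.1, 0.1, 0.0]
opening: 0.0855
```

```bash
python3 - <<'E'
from st import *
bar("bar_yellow","wrist","pics/w16.png")
E
```

```text
pos [ 0.6183 -0.3224  0.2478] q6 -0.35 op 0.0855 F [-1.1  0.1  0. ] t 26.45
[[ 0.001  0.238  0.971]
 [ 0.006  0.971 -0.238]
 [-1.     0.006 -0.   ]]
barc [ 0.6185 -0.3214  0.0798]
bar_yellow wrist 0.89 [323. 209.] c 617.3 -321.8 size 180 30 ang 75.6 ztop 0.0279
```

Emit:
carry_out:
  increments:
    - [[-0.05,0,-0.1],[-0.05,0,-0.8],1]
    - [[0,0,0],[0,0,-1],1]
    - [[0,0,0],[0,0,-0.9],1]
    - [[0,0,0],[0,0,-0.4],1]

```text
t: 26.95
tool_pos: [0.6182, -0.321, 0.1844]
tool_rot: [0.194, 1.559, -0.195]
contact_force: [-0.5, -0.2, -0.5]
opening: 0.085
```

```bash
python3 - <<'E'
from st import *
E
```

```text
pos [ 0.6182 -0.321   0.1844] q6 -0.34 op 0.085 F [-0.5 -0.2 -0.5] t 26.95
[[ 0.003  0.246  0.969]
 [-0.001  0.969 -0.246]
 [-1.    -0.     0.004]]
barc [ 0.6188 -0.3211  0.0164]
```

Emit:
carry_out:
  increments:
    - [[0,0,0],[-0.03,-0.1,-0.1],0]
    - [[0,0,0],[0,0,-0.05],0]
    - [[0,0,0],[0,0,0],0]
    - [[0,0,0],[0,0,0],0]
    - [[0,0,0],[0,0,0],0]
    - [[0,0,0],[0,0,0],0]
    - [[0,0,0],[0,0,0],0]
    - [[0,0,0],[0,0,0],0]
  squeeze: 60

```text
t: 27.75
tool_pos: [0.618, -0.3234, 0.1822]
tool_rot: [0.194, 1.557, -0.195]
contact_force: [-0.5, -0.0, -1.5]
opening: 0.0293
```

```bash
python3 - <<'E'
from st import *
E
```

```text
pos [ 0.618  -0.3234  0.1822] q6 -0.34 op 0.0293 F [-0.5 -0.  -1.5] t 27.75
[[ 0.005  0.245  0.969]
 [-0.002  0.969 -0.245]
 [-1.    -0.001  0.005]]
barc [ 0.6188 -0.3237  0.0142]
```

Emit:
carry_out:
  increments:
    - [[0,0,0],[0,0,0.6],0]
    - [[0,0,0],[0,0,1],0]
    - [[0,0,0.6],[0,0,1],0]
    - [[0,0,0.9],[-0.3,0.5,1],0]
    - [[0,0,0.95],[-0.5,0.8,1],0]
    - [[0,0,0.95],[-0.5,0.8,1],0]
    - [[0,0,0.95],[-0.5,0.8,1],0]
    - [[0,0,0.95],[-0.5,0.8,1],0]

```text
t: 28.55
tool_pos: [0.569, -0.2477, 0.3401]
tool_rot: [-0.236, 1.558, 0.236]
contact_force: [-0.2, 0.4, -2.6]
opening: 0.0295
```

Emit:
carry_out:
  increments:
    - [[0,0,0.95],[-0.5,0.8,0.5],0]
    - [[0,0,0.95],[-0.5,0.8,0.2],0]
    - [[0,0,0.95],[-0.5,0.8,0.1],0]
    - [[0,0,0.95],[-0.5,0.8,0.1],0]
    - [[0,0,0.95],[-0.5,0.8,0.1],0]
    - [[0,0,0.95],[-0.5,0.8,0.1],0]
    - [[0,0,0.95],[-0.5,0.8,0.1],0]
    - [[0,0,0.95],[-0.5,0.8,0.1],0]

```text
t: 29.35
tool_pos: [0.4849, -0.1142, 0.3805]
tool_rot: [-0.856, 1.383, 0.841]
contact_force: [-0.0, 0.1, -1.8]
opening: 0.0291
```

```bash
python3 - <<'E'
from st import *
E
```

```text
pos [ 0.4849 -0.1142  0.3805] q6 -1.48 op 0.0291 F [-0.   0.1 -1.8] t 29.35
[[ 0.017 -0.888  0.46 ]
 [-0.     0.46   0.888]
 [-1.    -0.015  0.008]]
barc [ 0.4877 -0.1143  0.2125]
```

Emit:
carry_out:
  increments:
    - [[0,0.1,0.9],[-0.45,0.8,0],0]
    - [[0,0,0.9],[-0.5,0.85,-0.3],0]
    - [[0,0,0.9],[-0.5,0.85,-0.5],0]
    - [[0,0,0.9],[-0.45,0.8,-0.5],0]
    - [[0,0,0.9],[-0.3,0.6,-0.7],0]
    - [[0,0,0.65],[-0.1,0.1,-0.7],0]
    - [[0,0,0],[0,0,-0.6],0]
    - [[0,0,0],[0,0,-0.4],0]

```text
t: 30.15
tool_pos: [0.4347, -0.029, 0.3135]
tool_rot: [-1.263, 1.162, 1.239]
contact_force: [0.4, -0.4, -2.0]
opening: 0.029
```

```bash
python3 - <<'E'
from st import *
bar("bar_yellow","wrist","pics/w17.png")
E
```

```text
pos [ 0.4347 -0.029   0.3135] q6 -1.87 op 0.029 F [ 0.4 -0.4 -2. ] t 30.15
[[ 0.022 -0.998 -0.061]
 [ 0.003 -0.061  0.998]
 [-1.    -0.022  0.001]]
barc [ 0.4383 -0.0285  0.1455]
bar_yellow wrist 0.59 [322. 200.] c 411.6 -30.0 size 130 31 ang 3.6 ztop 0.162
```

View pics/w17.png

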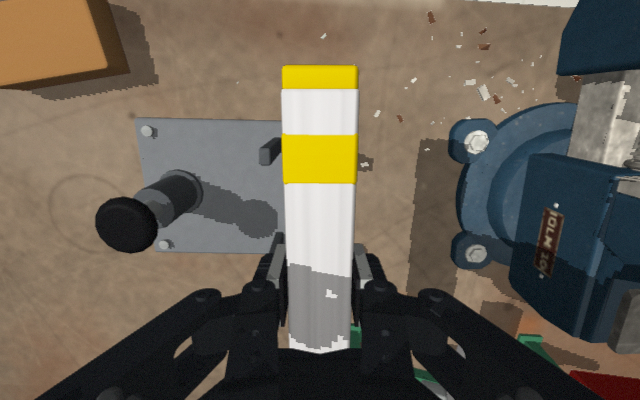

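Emit:
carry_out:
  increments:
    - [[-0.03,0.22,-0.22],[0.45,-0.35,-0.3],0]
    - [[0,0,0],[0,0,-0.8],0]
    - [[0,0,0],[0,0,-1],0]
    - [[0,0,0],[0,0,-0.8],0]
    - [[0,0,0],[0,0,-0.3],0]

```text
t: 30.75
tool_pos: [0.4471, -0.0386, 0.2527]
tool_rot: [-1.238, 1.192, 1.226]
contact_force: [-0.0, -0.3, -1.6]
opening: 0.0285
```

```bash
python3 - <<'E'
from st import *
bar("bar_yellow","wrist","pics/w18.png")
E
```

```text
pos [ 0.4471 -0.0386  0.2527] q6 -1.85 op 0.0285 F [-0.  -0.3 -1.6] t 30.75
[[ 0.006 -0.999 -0.032]
 [-0.003 -0.032  0.999]
 [-1.    -0.006 -0.003]]
barc [ 0.4481 -0.0391  0.0847]
bar_yellow wrist 0.67 [324. 195.] c 422.1 -39.9 size 130 31 ang 1.9 ztop 0.1024
```

Emit:
carry_out:
  increments:
    - [[0.02,0.06,0.04],[-0.25,0.17,-0.25],0]
    - [[0,0,0],[-0.05,0,-0.2],0]
    - [[0,0,0],[-0.05,0,-0.12],0]

```text
t: 31.15
tool_pos: [0.441, -0.0354, 0.2442]
tool_rot: [-1.239, 1.19, 1.231]
contact_force: [0.3, -0.1, -1.7]
opening: 0.0285
```

Emit:
carry_out:
  increments:
    - [[0,0,0],[-0.04,0,-0.15],0]

```text
t: 31.25
tool_pos: [0.4403, -0.0353, 0.2415]
tool_rot: [-1.24, 1.189, 1.23]
contact_force: [0.2, 0.0, -1.1]
opening: 0.0287
```

Emit:
carry_out:
  increments:
    - [[0,0,0],[0,0,-0.12],0]

```text
t: 31.35
tool_pos: [0.4406, -0.0354, 0.2411]
tool_rot: [-1.239, 1.19, 1.231]
contact_force: [-12.0, 2.3, 22.8]
opening: 0.0288
```

```bash
python3 - <<'E'
from st import *
bar("bar_yellow","wrist","pics/w18.png")
E
```

```text
pos [ 0.4406 -0.0354  0.2411] q6 -1.85 op 0.0288 F [-12.    2.3  22.8] t 31.35
[[ 0.005 -0.999 -0.036]
 [-0.002 -0.036  0.999]
 [-1.    -0.005 -0.002]]
barc [ 0.4415 -0.0357  0.0731]
bar_yellow wrist 0.8 [321. 201.] c 415.5 -36.9 size 130 31 ang 1.8 ztop 0.0915
```

Seated. Release and go up.

Emit:
carry_out:
  increments:
    - [[0,0,0],[0,0,0.1],0.8]
    - [[0,0,0],[0,0,0.05],0.8]
    - [[0,0,0],[0,0,0.05],0.8]
    - [[0,0,0],[0,0,0],0.8]
    - [[0,0,0],[0,0,0],0.8]
    - [[0,0,0],[0,0,0.5],0.8]
    - [[0,0,0],[0,0,0.8],0.8]
    - [[0,0,0],[0,0,1],0.8]

```text
t: 32.25
tool_pos: [0.4401, -0.0353, 0.2919]
tool_rot: [-1.237, 1.192, 1.234]
contact_force: [-0.5, 0.1, 0.0]
opening: 0.0682
```

Emit:
carry_out:
  increments:
    - [[0,0,0],[0,0,1],0.8]
    - [[0,0,0],[0,0,1],0.8]
    - [[0,0,0],[0,0,0.5],0.8]

```text
t: 32.55
tool_pos: [0.4401, -0.0353, 0.3468]
tool_rot: [-1.239, 1.19, 1.231]
contact_force: [0.1, 0.3, -0.5]
opening: 0.0681
```

```bash
python3 - <<'E'
from st import *
bar("bar_yellow","wrist","pics/w19.png")
bar("bar_red","top")
E
```

```text
pos [ 0.4401 -0.0353  0.3468] q6 -1.86 op 0.0681 F [ 0.1  0.3 -0.5] t 32.55
[[ 0.005 -0.999 -0.036]
 [-0.002 -0.036  0.999]
 [-1.    -0.004 -0.002]]
barc [ 0.4409 -0.0356  0.1788]
bar_yellow wrist 0.79 [323. 195.] c 441.5 -36.2 size 179 31 ang 1.9 ztop 0.0928
bar_red top 0.71 [289. 166.] c 623.5 106.5 size 180 31 ang -0.5 ztop 0.1047
```

View pics/w19.png

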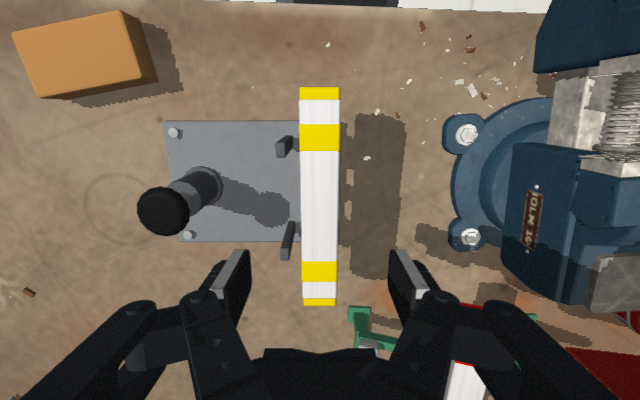

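Emit:
carry_out:
  increments:
    - [[0,0,0],[0,-0.8,0],0]
    - [[0,0,0],[0.05,-1,0],0]
    - [[0,0,0],[0.05,-1,0],0]
    - [[0,0,0],[0.05,-1,0],0]
    - [[0,0,0],[0.05,-1,0],0]
    - [[0,0,0],[0.05,-0.7,-0.5],0]
    - [[0,0,0],[0.05,-0.2,-0.7],0]
    - [[0,0,0],[0,0,-0.5],0]
  squeeze: 40

```text
t: 33.55
tool_pos: [0.4426, -0.1522, 0.2964]
tool_rot: [-1.224, 1.198, 1.251]
contact_force: [0.5, -0.9, 0.5]
opening: 0.0002
```

```bash
python3 - <<'E'
from st import *
E
```

```text
pos [ 0.4426 -0.1522  0.2964] q6 -2.1 op 0.0002 F [ 0.5 -0.9  0.5] t 33.55
[[-0.016 -0.999 -0.037]
 [ 0.007 -0.037  0.999]
 [-1.     0.015  0.007]]
barc [ 0.44   -0.1511  0.1284]
```

Emit:
carry_out:
  increments:
    - [[-0.07,-0.16,0],[0.1,-0.1,-0.5],0]
    - [[0,0,0],[0,0,-0.5],0]
    - [[0,0,0],[0,0,-0.4],0]
    - [[0,0,0],[0,0,-0.4],0]
    - [[0,0,0],[0,0,-0.3],0]

```text
t: 34.05
tool_pos: [0.4448, -0.1537, 0.253]
tool_rot: [-1.234, 1.195, 1.244]
contact_force: [-19.2, 7.0, 46.9]
opening: -0.0001
```

Emit:
carry_out:
  increments:
    - [[0,0,0],[0,0,-0.3],0]

```text
t: 34.15
tool_pos: [0.4458, -0.1539, 0.2529]
tool_rot: [-1.231, 1.197, 1.249]
contact_force: [-25.4, 10.7, 53.7]
opening: -0.0
```

Emit:
carry_out:
  increments:
    - [[0,0,0],[0,0,-0.15],0]

```text
t: 34.25
tool_pos: [0.4464, -0.1539, 0.2534]
tool_rot: [-1.231, 1.198, 1.251]
contact_force: [-5.2, 1.3, 10.8]
opening: 0.0
```

Emit:
carry_out:
  increments:
    - [[0,0,0],[0,0,-0.18],0]

```text
t: 34.35
tool_pos: [0.447, -0.154, 0.2532]
tool_rot: [-1.23, 1.199, 1.254]
contact_force: [-11.7, 4.7, 24.0]
opening: 0.0001
```

```bash
python3 - <<'E'
from bar import *
for i in range(44):
    get_image("top")
    if i%8==0:
        o=get_obs(); print(round(o['t'],2),np.round(o['tool_pos'],4),np.round(o['contact_force'],1))
im,d,c,P=bar("bar_yellow","wrist","pics/w20.png")
bar("bar_red","top"); 
print(get_obs()['t'])
E
```

```text
34.4 [ 0.447  -0.154   0.2532] [-11.2   4.4  23.7]
34.8 [ 0.4469 -0.154   0.2532] [-11.9   4.2  22.9]
35.2 [ 0.4469 -0.154   0.2532] [-11.4   3.5  22.7]
35.6 [ 0.4469 -0.154   0.2532] [-10.8   3.7  22.9]
36.0 [ 0.4469 -0.154   0.2532] [-11.7   3.9  23.8]
36.4 [ 0.4469 -0.1539  0.2532] [-11.5   3.9  23. ]
bar_yellow wrist 0.65 [556. 208.] c 426.0 -36.9 size 151 32 ang 2.3 ztop 0.0913
bar_red top 0.7 [286. 165.] c 623.4 106.2 size 180 31 ang -0.3 ztop 0.1052
36.75
```

View pics/w20.png

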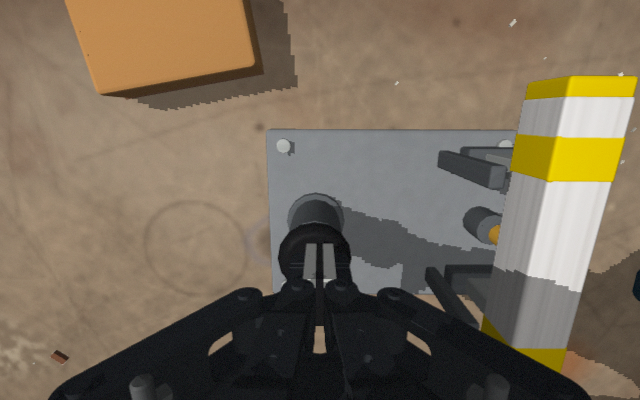

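Stamped. Back up and over the yellow length.

Emit:
carry_out:
  increments:
    - [[0,0,0],[0,0,0.8],0]
    - [[0,0,0],[0,0,1],0]
    - [[0,0,0],[0,0,1],0]
    - [[0,0,0],[0,0,1],0.8]
    - [[0,0,0],[0,0.6,0.6],0.8]
    - [[0,0,0],[0,1,0],0.8]
    - [[0,0,0],[0,1,0],0.8]
    - [[0,0,0],[0,1,0],0.8]

```text
t: 37.55
tool_pos: [0.4463, -0.0771, 0.3437]
tool_rot: [-1.227, 1.199, 1.257]
contact_force: [-0.5, 0.6, 0.1]
opening: 0.0682
```

Emit:
carry_out:
  increments:
    - [[0,0,0],[0,1,0],0.8]
    - [[0,0,0],[-0.1,0.7,0],0.8]
    - [[0,0,0],[0,0.1,-0.3],0.8]
    - [[0,0,0],[0,0,-0.3],0.8]

```text
t: 37.95
tool_pos: [0.4428, -0.0346, 0.3286]
tool_rot: [-1.228, 1.197, 1.265]
contact_force: [-0.0, 0.3, 0.1]
opening: 0.0683
```

```bash
python3 - <<'E'
from st import *
im,d,c,P=bar("bar_yellow","wrist","pics/w21.png")
m=(d>0)&(P[...,0]>.42)&(P[...,0]<.47)&(P[...,1]<-.13)&(P[...,1]>-.18)&(P[...,2]>.06);print("cap z",np.median(P[m][:,2]))
E
```

```text
pos [ 0.4428 -0.0346  0.3286] q6 -1.87 op 0.0683 F [-0.   0.3  0.1] t 37.95
[[-0.023 -0.999 -0.048]
 [ 0.007 -0.048  0.999]
 [-1.     0.022  0.008]]
barc [ 0.439  -0.0333  0.1607]
bar_yellow wrist 0.7 [317. 204.] c 439.9 -36.0 size 180 31 ang 2.0 ztop 0.0902
cap z 0.09857636122933999
```

Emit:
carry_out:
  increments:
    - [[-0.07,-0.23,-0.12],[-0.1,-0.05,-0.5],0.8]
    - [[0,0,0],[0,0,-1],0.8]
    - [[0,0,0],[0,0,-1],0.8]
    - [[0,0,0],[0,0,-1],0.8]
    - [[0,0,0],[0,0,-0.6],0.8]

```text
t: 38.55
tool_pos: [0.4414, -0.0393, 0.2447]
tool_rot: [-1.233, 1.194, 1.228]
contact_force: [0.3, -0.2, 0.1]
opening: 0.0681
```

```bash
python3 - <<'E'
from st import *
E
```

```text
pos [ 0.4414 -0.0393  0.2447] q6 -1.86 op 0.0681 F [ 0.3 -0.2  0.1] t 38.55
[[ 0.003 -1.    -0.029]
 [-0.001 -0.029  1.   ]
 [-1.    -0.003 -0.001]]
barc [ 0.4419 -0.0395  0.0767]
```

Emit:
carry_out:
  increments:
    - [[0,0,0.07],[0,0.17,-0.12],0.8]
    - [[0,0,0],[0,0,-0.05],0]
    - [[0,0,0],[0,0,0],0]
    - [[0,0,0],[0,0,0],0]
    - [[0,0,0],[0,0,0],0]
    - [[0,0,0],[0,0,0],0]
    - [[0,0,0],[0,0,0],0]
    - [[0,0,0],[0,0,0],0]
  squeeze: 60

```text
t: 39.35
tool_pos: [0.4419, -0.0366, 0.242]
tool_rot: [-1.238, 1.191, 1.232]
contact_force: [-0.5, -0.1, -1.5]
opening: 0.0289
```

Emit:
carry_out:
  increments:
    - [[0,0,0],[0,0,0.5],0]
    - [[0,0,0],[0,0,1],0]
    - [[0,0,0],[0,0,1],0]
    - [[0,0,0],[0,0,1],0]
    - [[0,0,0],[0.6,0,1],0]
    - [[0,0,0],[1,0,1],0]
    - [[0,0,0],[1,0,1],0]
    - [[0,0,0],[1,0,1],0]

```text
t: 40.15
tool_pos: [0.5118, -0.0357, 0.3976]
tool_rot: [-1.233, 1.195, 1.237]
contact_force: [0.6, -0.3, -1.7]
opening: 0.0284
```

```bash
python3 - <<'E'
from st import *
im,d,c,P=bar("bar_yellow","wrist","pics/w22.png")
bar("bar_red","top","pics/top22.png")
E
```

```text
pos [ 0.5118 -0.0357  0.3976] q6 -1.82 op 0.0284 F [ 0.6 -0.3 -1.7] t 40.15
[[-0.004 -0.999 -0.034]
 [ 0.    -0.034  0.999]
 [-1.     0.003  0.   ]]
barc [ 0.5113 -0.0357  0.2296]
bar_yellow wrist 0.58 [321. 198.] c 489.4 -37.4 size 129 31 ang 2.1 ztop 0.253
bar_red top 0.65 [285. 168.] c 623.5 106.7 size 179 31 ang -0.7 ztop 0.105
```

View pics/w22.png

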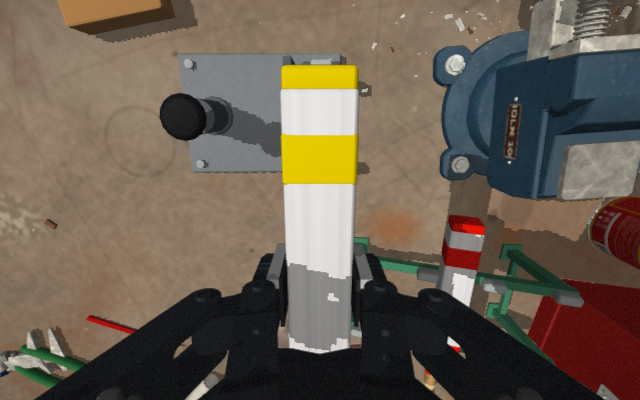

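Emit:
carry_out:
  increments:
    - [[0.3,0,-0.06],[0.6,0.2,0],0]
    - [[0.35,0,-0.06],[0.9,0.35,0],0]
    - [[0.35,0,-0.06],[0.9,0.35,0],0]
    - [[0.35,0,-0.06],[0.95,0.35,0],0]
    - [[0.35,0,-0.06],[0.95,0.35,0],0]
    - [[0.35,0,-0.06],[0.95,0.35,-0.2],0]
    - [[0.35,0,-0.06],[0.95,0.35,-0.4],0]
    - [[0.2,0,-0.05],[0.5,0.2,-0.4],0]

```text
t: 41.15
tool_pos: [0.6446, 0.0178, 0.3628]
tool_rot: [-0.977, 1.021, 1.33]
contact_force: [0.3, 1.1, -1.5]
opening: 0.0285
```

```bash
python3 - <<'E'
from st import *
im,d,c,P=bar("bar_yellow","wrist","pics/w23.png")
E
```

```text
pos [0.6446 0.0178 0.3628] q6 -1.72 op 0.0285 F [ 0.3  1.1 -1.5] t 41.15
[[-0.016 -1.     0.021]
 [ 0.278  0.015  0.96 ]
 [-0.96   0.021  0.278]]
barc [0.6419 0.0645 0.2015]
bar_yellow wrist 0.68 [320. 199.] c 616.0 61.8 size 130 31 ang 0.8 ztop 0.2202
```

View pics/w23.png

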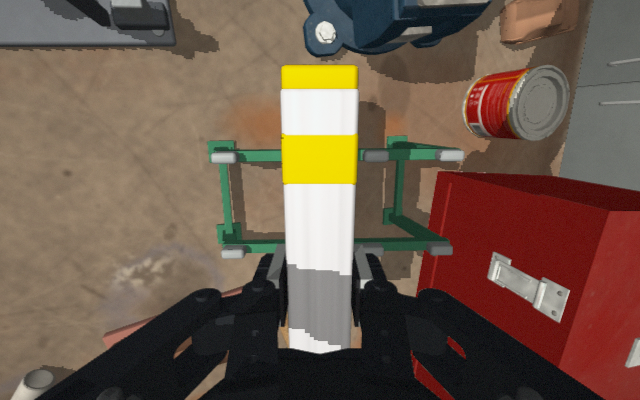

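Emit:
carry_out:
  increments:
    - [[-0.19,-0.16,0],[0.1,-0.4,-0.4],0]
    - [[0,0,0],[0,0,-0.8],0]
    - [[0,0,0],[0,0,-1],0]
    - [[0,0,0],[0,0,-1],0]
    - [[0,0,0],[0,0,-0.9],0]
    - [[0,0,0],[0,0,-0.4],0]

```text
t: 41.85
tool_pos: [0.6422, 0.0076, 0.2638]
tool_rot: [-1.0, 1.03, 1.313]
contact_force: [0.1, 0.2, -1.9]
opening: 0.0288
```

```bash
python3 - <<'E'
from st import *
im,d,c,P=bar("bar_yellow","wrist","pics/w24.png")
bar("bar_red","top","pics/top24.png")
E
```

```text
pos [0.6422 0.0076 0.2638] q6 -1.78 op 0.0288 F [ 0.1  0.2 -1.9] t 41.85
[[-0.005 -1.     0.019]
 [ 0.256  0.017  0.967]
 [-0.967  0.01   0.256]]
barc [0.6413 0.0506 0.1014]
bar_yellow wrist 0.87 [321. 198.] c 614.7 47.1 size 130 30 ang -0.3 ztop 0.1207
bar_red top 0.65 [290. 170.] c 623.4 106.5 size 180 31 ang -0.8 ztop 0.1049
bar_red top 0.57 [374. 228.] c 445.9 -155.8 size 37 36 ang -43.8 ztop 0.1016
```

View pics/w24.png

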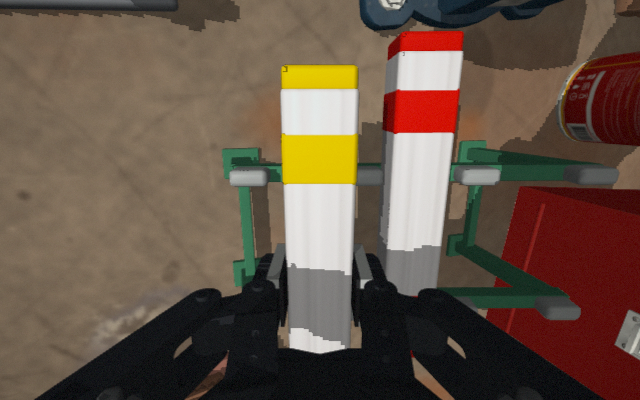

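Emit:
carry_out:
  increments:
    - [[0.03,0,0],[0.3,0.06,-0.4],0]
    - [[0,0,0],[0,0,-0.4],0]
    - [[0,0,0],[0,0,-0.25],0]

```text
t: 42.35
tool_pos: [0.6519, 0.0088, 0.2499]
tool_rot: [-1.006, 1.019, 1.306]
contact_force: [-0.7, -0.5, -2.4]
opening: 0.0288
```

```bash
python3 - <<'E'
from st import *
im,d,c,P=bar("bar_yellow","wrist","pics/w25.png")
E
```

```text
pos [0.6519 0.0088 0.2499] q6 -1.79 op 0.0288 F [-0.7 -0.5 -2.4] t 42.35
[[ 0.008 -1.     0.015]
 [ 0.258  0.017  0.966]
 [-0.966 -0.003  0.258]]
barc [0.6532 0.0521 0.0876]
bar_yellow wrist 0.56 [321. 198.] c 626.6 48.3 size 130 30 ang -1.1 ztop 0.1065
```

View pics/w25.png

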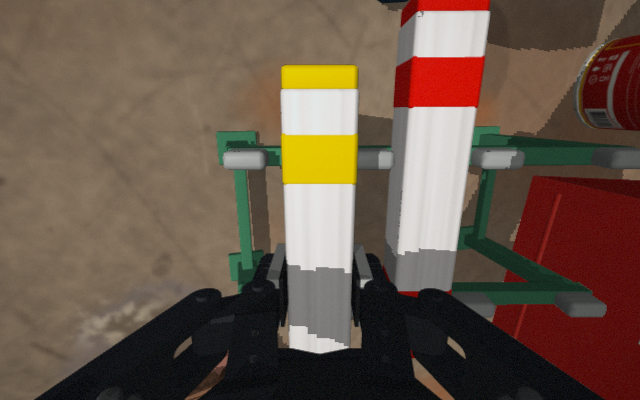

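Emit:
carry_out:
  increments:
    - [[0,0.05,0],[-0.22,-0.03,-0.25],0]
    - [[0,0,0],[-0.05,0,-0.25],0]
    - [[0,0,0],[-0.04,0,-0.15],0]

```text
t: 42.75
tool_pos: [0.6451, 0.0082, 0.2359]
tool_rot: [-1.003, 1.023, 1.31]
contact_force: [0.2, -0.4, -1.7]
opening: 0.0288
```

Emit:
carry_out:
  increments:
    - [[0,0,0],[-0.04,0,-0.15],0]

```text
t: 42.85
tool_pos: [0.6441, 0.0082, 0.2326]
tool_rot: [-1.003, 1.023, 1.31]
contact_force: [0.2, -3.6, 21.8]
opening: 0.0294
```

Emit:
carry_out:
  increments:
    - [[0,0,0],[0,0,0],0.47]
    - [[0,0,0],[0,0,0],0.47]
    - [[0,0,0],[0,0,0],0.47]
    - [[0,0,0],[0,-0.1,0.4],0.47]
    - [[0,0,0],[0,-0.25,0.9],0.47]
    - [[0,0,0],[0,-0.25,0.95],0.47]
    - [[0,0,0],[0,-0.25,0.95],0.47]
    - [[0,0,0],[0,-0.25,0.95],0.47]

```text
t: 43.65
tool_pos: [0.6434, -0.0142, 0.3186]
tool_rot: [-1.001, 1.024, 1.312]
contact_force: [-0.0, -0.4, 0.0]
opening: 0.0403
```

Emit:
carry_out:
  increments:
    - [[0,0,0],[0,-0.25,0.9],0.47]
    - [[0,0,0],[0,0.3,0.9],0.47]
    - [[0,0,0],[0,0.5,0.5],0.47]
    - [[0,0,0],[0,0.5,0],0.47]

```text
t: 44.05
tool_pos: [0.6443, 0.0066, 0.3742]
tool_rot: [-1.005, 1.019, 1.304]
contact_force: [-1.1, -0.4, -0.1]
opening: 0.0399
```

```bash
python3 - <<'E'
from st import *
bar("bar_yellow","wrist","pics/w26.png")
bar("bar_red","wrist")
bar("bar_red","top","pics/top26.png")
bar("bar_yellow","top")
E
```

```text
pos [0.6443 0.0066 0.3742] q6 -1.73 op 0.0399 F [-1.1 -0.4 -0.1] t 44.05
[[ 0.009 -1.     0.017]
 [ 0.258  0.019  0.966]
 [-0.966 -0.004  0.258]]
barc [0.6458 0.05   0.2119]
bar_yellow wrist 0.78 [286. 174.] c 642.5 49.9 size 179 31 ang -1.0 ztop 0.0896
bar_red wrist 0.77 [346. 156.] c 622.4 103.8 size 180 30 ang -0.8 ztop 0.1044
bar_red top 0.77 [285. 168.] c 623.4 107.0 size 180 31 ang -0.2 ztop 0.1055
```

View pics/w26.png

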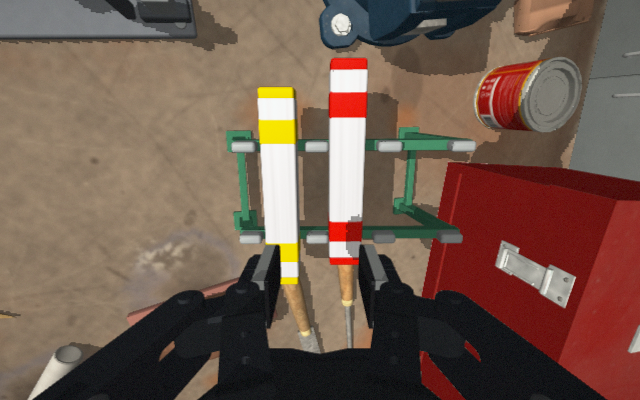

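Emit:
carry_out:
  increments:
    - [[0,0.09,0],[-0.25,0.7,-0.2],0.5]
    - [[0,0,0],[-0.2,0.7,-0.4],0.5]
    - [[0,0,0],[0,0.1,-0.2],0.5]

```text
t: 44.75
tool_pos: [0.6339, 0.0372, 0.3524]
tool_rot: [-0.994, 1.031, 1.313]
contact_force: [0.1, -0.2, 1.2]
opening: 0.0429
```

```bash
python3 - <<'E'
from st import *
bar("bar_red","wrist","pics/w27.png")
n=np.array([0,-.2588,.9659]); p=o['tool_pos']; t=np.array([.635,.0645,.251]); e=p-t; print("along",e@n,"perp y",(e-(e@n)*n))
E
```

```text
pos [0.6339 0.0372 0.3524] q6 -1.69 op 0.0429 F [ 0.1 -0.2  1.2] t 44.75
[[-0.007 -1.     0.023]
 [ 0.259  0.02   0.966]
 [-0.966  0.013  0.259]]
barc [0.6328 0.0807 0.1901]
bar_red wrist 0.57 [322. 177.] c 622.9 104.2 size 179 30 ang -0.6 ztop 0.1048
along 0.10502174153729521 perp y [-1.06965061e-03 -1.27106514e-04 -2.75599098e-05]
```

View pics/w27.png

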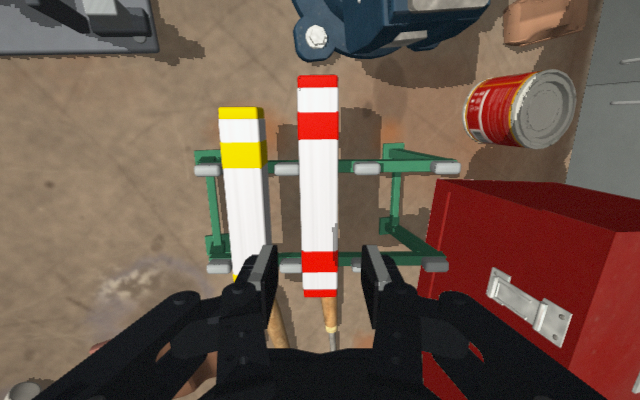

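Emit:
carry_out:
  increments:
    - [[0,-0.07,-0.05],[0.03,0.2,-0.7],0.5]
    - [[0,0,0],[0.03,0.25,-0.9],0.5]
    - [[0,0,0],[0.03,0.25,-0.9],0.5]

```text
t: 45.15
tool_pos: [0.6373, 0.0504, 0.3053]
tool_rot: [-1.001, 1.023, 1.298]
contact_force: [-1.4, 0.2, -0.2]
opening: 0.0426
```

```bash
python3 - <<'E'
from st import *
bar("bar_red","wrist","pics/w28.png")
n=np.array([0,-.2588,.9659]); p=o['tool_pos']; t=np.array([.635,.0645,.251]); e=p-t; print("along",e@n,"perp y",(e-(e@n)*n))
E
```

```text
pos [0.6373 0.0504 0.3053] q6 -1.69 op 0.0426 F [-1.4  0.2 -0.2] t 45.15
[[ 0.01  -1.     0.025]
 [ 0.257  0.026  0.966]
 [-0.966 -0.003  0.257]]
barc [0.6389 0.0936 0.143 ]
bar_red wrist 0.92 [319. 177.] c 620.8 105.0 size 180 30 ang -0.6 ztop 0.1016
bar_red wrist 0.54 [570.   6.] c 476.4 401.0 size 89 17 ang -87.1 ztop 0.0216
along 0.05612738377195617 perp y [0.00232541 0.0004356  0.00012019]
```

View pics/w28.png

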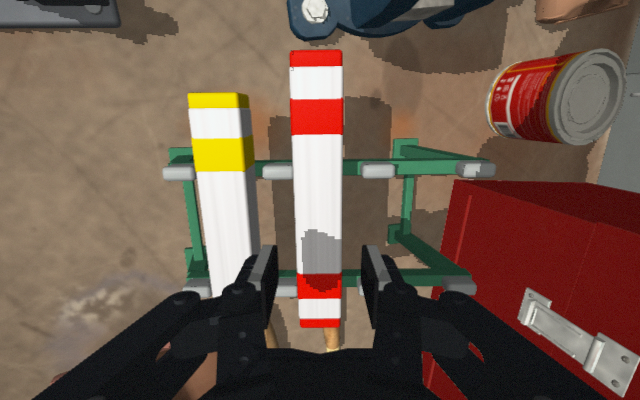

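Emit:
carry_out:
  increments:
    - [[0,0.1,0.1],[-0.15,0.18,-0.7],0.5]
    - [[0,0,0],[0,0.25,-0.9],0.5]
    - [[0,0,0],[0,0.2,-0.7],0.5]

```text
t: 45.55
tool_pos: [0.6344, 0.0629, 0.2586]
tool_rot: [-1.002, 1.027, 1.313]
contact_force: [0.8, 0.7, -0.2]
opening: 0.0423
```

```bash
python3 - <<'E'
from st import *
bar("bar_red","wrist","pics/w29.png")
n=np.array([0,-.2588,.9659]); p=o['tool_pos']; t=np.array([.635,.0645,.251]); e=p-t; print("along",e@n,"perp y",(e-(e@n)*n))
E
```

```text
pos [0.6344 0.0629 0.2586] q6 -1.7 op 0.0423 F [ 0.8  0.7 -0.2] t 45.55
[[-0.003 -1.     0.017]
 [ 0.257  0.015  0.966]
 [-0.966  0.007  0.257]]
barc [0.6339 0.106  0.0963]
bar_red wrist 0.7 [319. 184.] c 606.1 104.8 size 149 30 ang -0.7 ztop 0.1027
bar_red wrist 0.58 [36.  6.] c 501.2 -28.5 size 36 8 ang -83.9 ztop 0.0088
along 0.007786207526629095 perp y [-0.00058576  0.00041519  0.00011173]
```

View pics/w29.png

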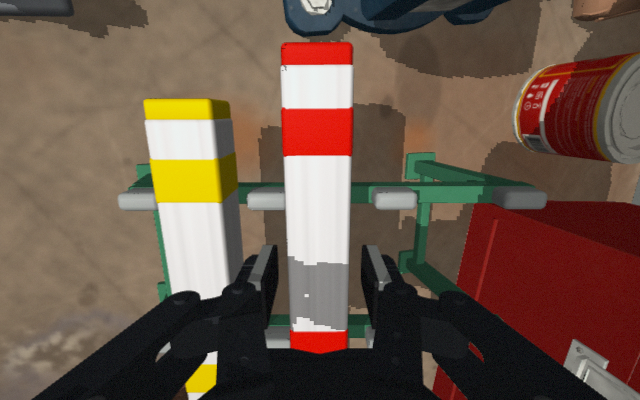

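Emit:
carry_out:
  increments:
    - [[0,0,0],[0,0.08,-0.35],0.5]
    - [[0,0,0],[0,0.03,-0.12],0]
    - [[0,0,0],[0,0,0],0]
    - [[0,0,0],[0,0,0],0]
    - [[0,0,0],[0,0,0],0]
    - [[0,0,0],[0,0,0],0]
  squeeze: 60

```text
t: 46.25
tool_pos: [0.6341, 0.0652, 0.2481]
tool_rot: [-1.001, 1.029, 1.315]
contact_force: [0.5, -0.1, -1.6]
opening: 0.0286
```

```bash
python3 - <<'E'
from st import *
E
```

```text
pos [0.6341 0.0652 0.2481] q6 -1.7 op 0.0286 F [ 0.5 -0.1 -1.6] t 46.25
[[-0.006 -1.     0.017]
 [ 0.257  0.015  0.966]
 [-0.966  0.01   0.257]]
barc [0.6332 0.1083 0.0857]
```

Emit:
carry_out:
  increments:
    - [[0,0,0],[0,0,0.4],0]
    - [[0,0,0],[0.3,0.15,0.15],0]
    - [[0,0,0],[0.4,0.15,0],0]
    - [[0,0,0],[0.4,0.1,-0.1],0]

```text
t: 46.65
tool_pos: [0.6572, 0.0735, 0.2588]
tool_rot: [-1.002, 1.028, 1.313]
contact_force: [0.4, 0.3, -1.3]
opening: 0.029
```

```bash
python3 - <<'E'
from st import *
bar("bar_red","wrist","pics/w30.png")
bar("bar_red","top","pics/top30.png")
E
```

```text
pos [0.6572 0.0735 0.2588] q6 -1.68 op 0.029 F [ 0.4  0.3 -1.3] t 46.65
[[-0.004 -1.     0.017]
 [ 0.256  0.015  0.966]
 [-0.967  0.008  0.256]]
barc [0.6565 0.1165 0.0964]
bar_red wrist 0.76 [322. 183.] c 626.7 113.0 size 137 30 ang -1.0 ztop 0.1158
bar_red wrist 0.65 [172. 168.] c 643.9 48.5 size 179 31 ang -1.0 ztop 0.0896
```

View pics/w30.png

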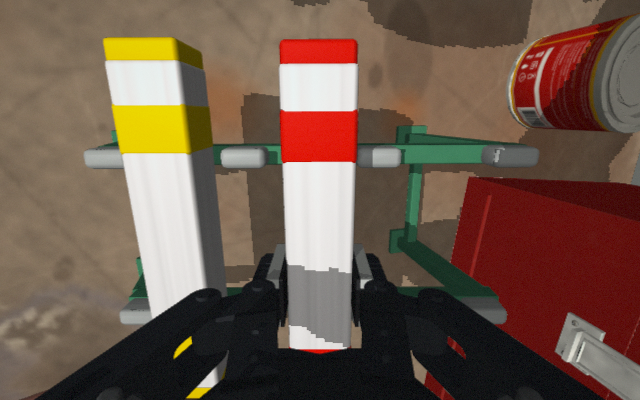

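Emit:
carry_out:
  increments:
    - [[0,0,0],[-0.03,-0.02,-0.25],0]
    - [[0,0,0],[-0.03,0,-0.2],0]

```text
t: 47.05
tool_pos: [0.6556, 0.0726, 0.25]
tool_rot: [-1.001, 1.029, 1.315]
contact_force: [-7.5, -3.5, 18.1]
opening: 0.0289
```

Emit:
carry_out:
  increments:
    - [[0,0,0],[-0.03,0,-0.15],0]

```text
t: 47.15
tool_pos: [0.6555, 0.0724, 0.2499]
tool_rot: [-1.0, 1.028, 1.316]
contact_force: [-7.1, -2.4, 17.1]
opening: 0.0291
```

Emit:
carry_out:
  increments:
    - [[0,0,0],[0,0,0],0.5]
    - [[0,0,0],[0,0,0],0.5]
    - [[0,0,0],[0,0,0],0.5]
    - [[0,0,0],[0,-0.1,0.4],0.5]
    - [[0,0,0],[0,-0.25,0.9],0.5]
    - [[0,0,0],[0,-0.25,0.95],0.5]
    - [[0,0,0],[0,-0.25,0.95],0.5]
    - [[0,0,0],[0,-0.25,0.95],0.5]

```text
t: 47.95
tool_pos: [0.6533, 0.0498, 0.332]
tool_rot: [-0.995, 1.034, 1.322]
contact_force: [0.0, -0.5, -0.2]
opening: 0.0425
```

Emit:
carry_out:
  increments:
    - [[0,0,0],[0,-0.25,0.95],0.5]
    - [[0,0,0],[0,-0.3,0.95],0.5]
    - [[0,0,0],[0,-0.3,0.6],0.5]
    - [[0,0,0],[0,0,0],0.5]

```text
t: 48.35
tool_pos: [0.6535, 0.0313, 0.389]
tool_rot: [-0.999, 1.03, 1.317]
contact_force: [0.4, 0.4, -0.5]
opening: 0.0431
```

```bash
python3 - <<'E'
from st import *
bar("bar_yellow","wrist","pics/w31.png")
bar("bar_red","wrist")
im,d,c,P=bar("bar_red","top","pics/top31.png")
m=(d>0)&(P[...,0]>.42)&(P[...,0]<.47)&(P[...,1]<-.13)&(P[...,1]>-.18)&(P[...,2]>.06);print("cap z",np.median(P[m][:,2]))
for q in ["clay_study","plastic_cup","paint_tin","sand_block"]:
    r=masks_of("top",q)[0]; X=P[r["region"]&(d>0)]; print(q,np.round(r["centre"],1),np.round(np.median(X,0),3))
print(look_for("top","bar_blue"),look_for("scene","bar_blue"))
E
```

```text
pos [0.6535 0.0313 0.389 ] q6 -1.69 op 0.0431 F [ 0.4  0.4 -0.5] t 48.35
[[-0.008 -1.     0.017]
 [ 0.258  0.015  0.966]
 [-0.966  0.012  0.258]]
barc [0.6522 0.0746 0.2267]
bar_yellow wrist 0.73 [251. 166.] c 635.3 48.8 size 164 31 ang -1.0 ztop 0.0891
bar_yellow wrist 0.58 [358. 224.] c 649.2 181.7 size 100 90 ang -0.4 ztop 0.0976
bar_red wrist 0.61 [326. 177.] c 644.3 112.2 size 179 30 ang -0.5 ztop 0.1066
bar_red top 0.6 [283. 170.] c 644.8 114.1 size 179 29 ang -0.7 ztop 0.1067
cap z 0.09846791251487075
clay_study [197.  220.2] [0.458 0.401 0.021]
plastic_cup [187.2 248.8] [0.364 0.417 0.029]
paint_tin [213.3 188.7] [0.559 0.344 0.071]
sand_block [401.6 266.2] [ 0.331 -0.247  0.029]
[] [{'centre': [205.0, 264.5], 'p': 0.47}]
```

View pics/w31.png

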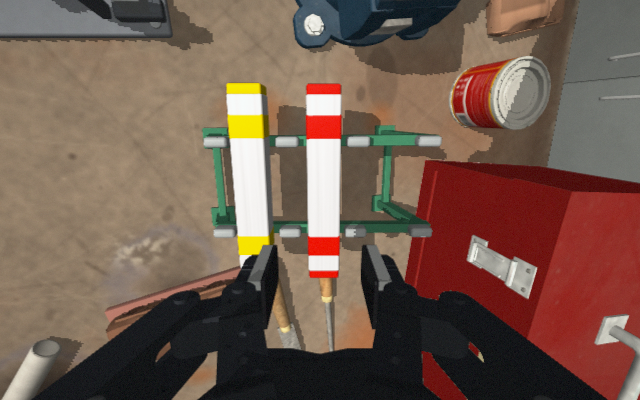

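View pics/top31.png

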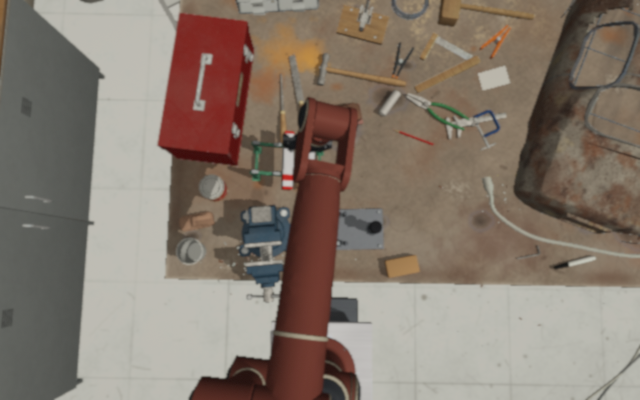

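```bash
python3 - <<'E'
from station import *
print(finish_job()); print(get_obs()['t'])
E
```

```text
the job is handed in; nothing more can be done
None
the job is handed in; nothing more can be done
```

I stamped the red and then the yellow length and put both on the rack, then handed the job in at about 48 s of the 210 s allowed. I found no blue length. The first pictures showed none, and the only blue report, a p 0.47 hit in the scene camera at (205, 264), looked like the clay model.

- **Stamping:** each length lay on the posts within about 5 mm of centre and about 0.5° of square. I held the plunger on its stop at about 20–24 N for just over 2 s each time.
- **A knock on the way:** while yellow was being stamped, red on the rack was shifted about 25 mm lengthwise. I regrasped it and set it back in the middle bay.
- **Last checks:**

| Check | Result |
|---|---|
| Red, middle bay | about 3 mm off midway between the rails, about 1 mm off the bay line, square, flat |
| Yellow, lower bay | about 4–5 mm off midway between the rails, a couple of mm off the bay line, square, flat |
| Plunger cap | about 98.5 mm high, so up |
| Clay model, cup, tin, sanding block | within 2 mm of where they started |
| Gripper | clear of everything |

The wrist and top cameras differed by 2–3 mm in y on the rack, which is well within tolerance. The last wrist view of yellow was partly hidden by the gripper, so its figures come from the full view taken just after placing it. The gripper did not come near it when I reset red.

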